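# Wedge the spring clip off the lamp spigot

### The arm

A 6-joint arm with a two-finger parallel gripper is mounted at the origin on the work surface. World frame = base frame: x ahead of the robot, y to its left, z up, the work surface at z = 0. Lengths are in m, angles in rad, forces in N, time in s.
With the tool pointing down it reaches from about 0.375 to 0.9 m from the base axis. Payload 3.1 kg.
Tool frame: the origin (TCP) lies at the very end of the fingers, on their centre line; the grasp point (between the pads) lies 19 mm behind it (robot.hold_point_z is the z of the grasp point in the tool frame, in m); z points along the fingers, y is the direction in which the jaws open and shut (so a half turn about z gives the same grasp; the last joint's range is limited). The gripper opens to 87 mm and grips with 3 to 60 N. Pads are 19 mm wide; open, the fingers measure 117 mm over their backs; the gripper's body (75 mm by 190 mm) begins 51 mm behind the grasp point.
Start: joints at [-1.409, 0.527, 1.433, -0, 1.181, -0.178], TCP at [0.209, -0.589, 0.223] pointing down, gripper open.
Joint ranges: [-3.08, 3.08], [-0.75, 2.2], [0.22, 2.44], [-1.43, 4.57], [0, 2.65], [-2.85, 2.85]. Speed limits (rad/s): [2.79, 2.79, 3.14, 3.14, 3.14, 3.14].

### API

Orientations are given as a unit quaternion [x, y, z, w].
In Python, from rig import robot, viewer, spotter gives the robot as it stands.
- The arm moves only by the shell command python3 -m crank 'ROWS' [FORCE]. ROWS is text: rows parted by semicolons, each of 7 numbers parted by spaces: the turn, a rotation vector about the tool's x, y, z in units of 5 degrees (1.0 is 5 degrees), then the shift along the tool's x, y, z in units of 40 mm (1.0 is 40 mm), then the gripper's target within -1 to 1 (shut at 1, half-way at 0, fully open at -1). A call has 1 to 5 rows; each row shifts and turns the pose as measured when the row begins, along the tool's axes as they then stand; what a row does not reach is not made up. A row lasts 1/8 s, in which the tool goes at most 62.5 mm and 10.7 degrees, less where a joint would pass 70% of its speed; a pose out of reach is approached as far as the arm can. A call is refused whole if a number of a shift passes 1 or a number of a turn 1, either way. A call with a gripper value outside its range is refused whole. The fingers move at their own pace and stop on an object; FORCE is the grip in N (left out, the last holds). Time passes only in rows, so rows that do not move let the fingers close. It gives the time, the measured TCP pose, the force and the opening at its end, in the units of the state.
- robot.get_obs(): the state, without advancing time (a new reading comes with each control period).
- viewer.camera(name): name is "scene" or "top"; returns a dict with "img" (420x560x3 uint8, red, green, blue), "camera_matrix" (3x3 intrinsics, pixels), "xyz" and "attitude" of the camera in the world. Camera axes: x right, y down, z forward; pixel columns grow to the right and rows downward; lengths in m; the calibration is good to about 2 mm. A picture is of the moment at which its call begins. There is no depth.
- robot.hand_in(): hands the job in, once; it reports no verdict.
Trained networks look in a picture, given as the dict that the camera call returned (one of the last four; its "shot" number tells which), for a name from the list of things; names that differ only in an ending like _2 or _b are one class to them, and where a whole thing is asked for, a point or a joint stands for the part that bears it (a point fixed in the world has none). Each returns a list of dicts, best first, with "score" (0 to 1); they miss things now and then, are a little off and sometimes report something else, mostly with a low value. They report only what shows in the picture. A call takes as long as a camera call.
- spotter.boxes_of(name, picture): "at" ([x, y, z] in m, in the coordinates of the camera as it stood for that picture, good to about 4 mm: the middle of the surface that is visible of it).
The state is a dict: "time": time; "q": joint angles; "joint_velocities": joint speeds; "joint_torque": joint torques, N m; "position": TCP position; "tool_rot": TCP orientation; "ft_force": force on the tool from outside, world axes, zero at the start; "moment": the same for the moment, N m; "grip_width": finger opening in m.
Only numpy, scipy, OpenCV 4.12 (cv2) and the standard library are available. Lean on these libraries where they do the work, as an engineer would, in place of code of your own. Each camera call takes 0.05 s, during which the arm holds its last target.

### The job

The spring clip on the lamp bracket's spigot has to come off so that the lamp can be changed. Take the wedge from the tool block, slide its blade down between the spigot and the back of the clip until the clip spreads and lets go, and draw the clip along the ledge with the wedge until it lies flat on the ledge wholly clear of the spigot; then stand the wedge back in its slot in the block. Feel for the spigot lightly with the blade (under 10 N, so as not to score it), never press harder than about 25 N on the clip or the bracket, touch the clip only with the wedge, and leave everything else where it is.

Things in the scene. Friction and masses are not known exactly. Their poses are not given: they have to be found in the camera images.
- stand: Grey steel lamp bracket, bolted down, turned up to 0.4 rad. Origin on the table under the spigot's axis, z up. Foot plate 12 mm thick; level ledge, top 85 mm above the table, x -40 to +100, y -52 to +52 mm, an 11 mm high lip along its +x end. A slot through the ledge, y -12 to +12 mm, runs from the spigot to x = +74 mm; below it is free. The clip comes off towards +x.
- spigot (a point): Centre of the flat top of the bracket's spigot, an upright round steel rod of 24 mm diameter that stands up through the ledge; its top is 115 mm above the table, 30 mm above the ledge (20 mm above the clip). Axes as stand.
- clip_mid (a point): Loose steel spring clip, a C seen from above, 40 wide (y), 34 long (x), 10 mm high, flat on the ledge round the spigot. Point: half-way up, on the spigot's axis while seated (within 1 mm); axes as stand. Two sprung jaws, outside y = 13.5 mm, close on the spigot's -x side. It lets go when moved about 10 mm to +x, against 10 to 20 N, and is wholly clear at 25 mm.
- clip_back (a point): Middle of the inner face of the clip's straight back (5 mm thick, 40 mm wide along y), half-way up: 16 mm from clip_mid in +x. Two fixed lugs at y = +-8.5 to 12.5 mm rest on the spigot and keep this face 4 mm from it: the blade enters this 4 mm gap, between the lugs. Clip, spigot, ledge and blade are smooth (friction about 0.2).
- wedge_grip (a point): Centre of the black handle of the wedge, a 140 g tool, 150 mm long, upright in the block, tip down. Handle 28 (x) x 28 (y) x 60 mm high (z up). 30 mm above its lower face, 120 mm above the blade's tip. How far the blade sits off the handle's axis is not measured: find it by touching the spigot with the blade's back.
- wedge_neck (a point): Middle of the handle's lower face, where the steel blade enters; same axes. Blade 90 mm long below it, 12 mm wide (y), flat upright back on the -x side, sloping front on +x: 2 mm thick at the tip, growing evenly to 16 mm at 60 mm above the tip, then 16 mm. The blade is clamped up to 5 mm off centre, differently each time: its back is 3 to 13 mm from the handle's axis in -x.
- slot (a point): Centre of the mouth of the wedge's slot in the top of the wooden block, 100 mm above the table; axes of the block (80 x 170 mm, turned up to 0.4 rad). Slot 34 (x) x 18 mm (y), open to the table. The wedge hangs in it, handle's lower face on the block's top, so its handle centre is 30 mm above this point, axes alike. Two other tools are fixed in the block 82 and 106 mm to +y, 45 mm high.
- spare_knob: Bystander: black plastic clamp knob, 34 mm wide, 26 mm high, origin under its centre.
- tape: Bystander: roll of white tape lying flat, 64 mm wide, 24 mm high, origin under its centre.
- driver: Bystander: screwdriver lying flat, 170 mm long, origin under its middle.
- jar: Bystander: glass jar with lid, 60 mm wide, 75 mm high, origin under its centre.
- led_panel: Bystander: small black light panel standing on edge, 30 x 110 x 70 mm, origin under its centre.
- mug: Bystander: white mug, 80 mm wide, 95 mm high, origin under its centre.
- lens_cap: Bystander: black lens cap lying flat, 60 mm wide, 9 mm high, origin under its centre.

How it is judged:
By the outcome, as a careful person would: the job done as asked, in the order asked, and still so for the second after the job is handed in, with the robot touching nothing.
It also fails if it takes over 69 s, if anything falls off the work surface, if the arm or the gripper's body presses on something with over 40 N, if the wrist force passes 120 N, or if a joint passes its speed limit or range.

## Working session

There is one attempt and no reset: what is moved stays moved. The work goes in short steps, Python scripts to look and compute and a shell command to move; the robot and the scene stay as the last step left them, time stands still between calls to the robot, and variables do not carry over. Pictures are saved under pics/ and viewed, and the job is handed in when it is done.

```bash
ls; mkdir -p pics; python3 - <<'E'
from rig import robot, viewer, spotter
import cv2,numpy as np
o=robot.get_obs();print(o, robot.hold_point_z)
for n in("scene","top"):
    p=viewer.camera(n);cv2.imwrite(f"pics/{n}0.png",p["img"][:,:,::-1])
    print(n,p["camera_matrix"],p["xyz"],p["attitude"],p["shot"])
E
```

```text
pics
{'time': 0.0, 'q': array([-1.40852619e+00,  5.28472972e-01,  1.43393264e+00, -8.16228411e-06,
        1.18138519e+00, -1.78502495e-01]), 'joint_velocities': array([ 0.00306227, -0.00015438, -0.00058855,  0.00029515, -0.00020001,
        0.00096953]), 'joint_torque': array([ 1.31328718e-03, -4.40029407e+01, -1.76595891e+01,  6.34506997e-02,
        5.82030870e-02, -1.55038115e-04]), 'position': array([ 0.20878592, -0.58830184,  0.22155781]), 'tool_rot': array([ 9.85518477e-01,  1.69564511e-01,  5.14640234e-06, -1.09906675e-03]), 'ft_force': array([-0.02593578,  0.25280427,  0.85133246]), 'moment': array([0.07094538, 0.01751287, 0.02880013]), 'grip_width': 0.08693591083337295} -0.0187
scene [[437.97557439   0.         276.93977406]
 [  0.         437.97557439 210.43648411]
 [  0.           0.           1.        ]] [1.00934126 0.66799782 0.65905307] [ 0.27724544  0.84657548 -0.43215612 -0.14030685] 1
top [[546.26241437   0.         273.1031021 ]
 [  0.         546.26241437 203.05853878]
 [  0.           0.           1.        ]] [0.47851731 0.03770836 1.32073587] [ 0.71725319 -0.69586998  0.02617834 -0.0250506 ] 2
```

View pics/scene0.png

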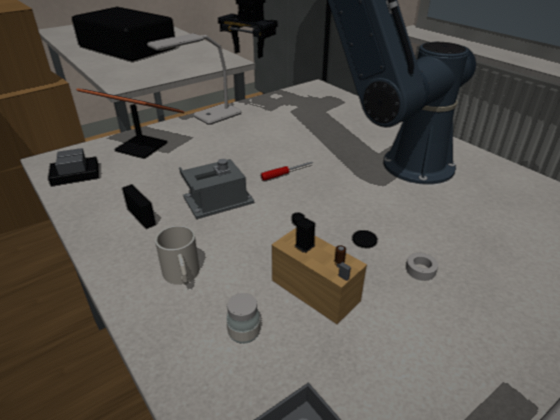

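View pics/top0.png

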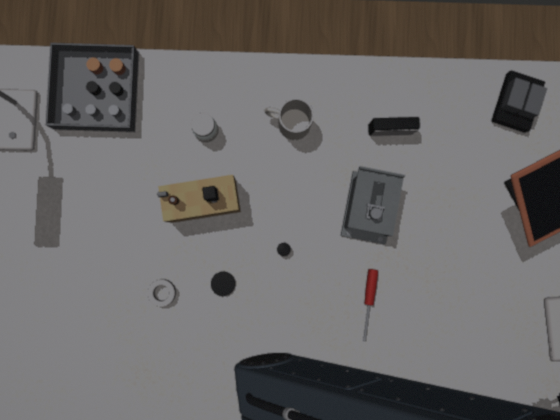

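```bash
cat > h.py <<'E'
from rig import robot, viewer, spotter
import cv2,numpy as np
from scipy.spatial.transform import Rotation as R
def cam(n):
    p=viewer.camera(n);return p
def proj(p,X):
    X=np.atleast_2d(X);c=(X-p["xyz"])@R.from_quat(p["attitude"]).as_matrix();u=c@np.array(p["camera_matrix"]).T
    return u[:,:2]/u[:,2:]
def onz(p,uv,z):
    d=R.from_quat(p["attitude"]).apply(np.linalg.inv(p["camera_matrix"])@np.array([uv[0],uv[1],1.]))
    return p["xyz"]+d*(z-p["xyz"][2])/d[2]
def crop(p,name,c,r,k):
    x0,x1,y0,y1=max(0,c[0]-r),c[0]+r,max(0,c[1]-r),c[1]+r
    im=p["img"][y0:y1,x0:x1,::-1];im=cv2.convertScaleAbs(im,alpha=1.4,beta=15)
    cv2.imwrite(f"pics/{name}.png",cv2.resize(im,None,fx=k,fy=k,interpolation=cv2.INTER_CUBIC))
    print(name,"origin",x0,y0,"x",k)
E
python3 - <<'E'
from h import *
for n in("scene","top"):
    p=cam(n)
    for t in "spigot clip_mid clip_back wedge_grip wedge_neck slot stand spare_knob tape driver jar led_panel mug lens_cap".split():
        for b in spotter.boxes_of(t,p)[:2]:
            print(n,t,np.round(p["xyz"]+R.from_quat(p["attitude"]).apply(b["at"]),4),round(b["score"],2))
    if n=="top":
        crop(p,"t_st",(376,205),48,8);crop(p,"t_bl",(200,200),48,8)
    else:
        crop(p,"s_st",(216,185),48,8);crop(p,"s_bl",(318,262),60,8)
E
```

```text
scene spigot [ 0.5937 -0.1554  0.0649] 0.89
scene clip_back [0.5932 0.1821 0.1425] 0.72
scene wedge_grip [0.5935 0.1858 0.1413] 0.95
scene wedge_neck [0.5942 0.1842 0.1361] 0.9
scene wedge_neck [0.755  0.2226 0.0565] 0.47
scene slot [0.603  0.2389 0.0828] 0.64
scene stand [ 0.5958 -0.1541  0.067 ] 0.71
scene stand [0.385  0.1545 0.0093] 0.26
scene tape [0.3639 0.2901 0.0195] 0.55
scene driver [ 0.3847 -0.1922  0.0189] 0.8
scene jar [0.7528 0.2201 0.0571] 0.82
scene jar [0.5946 0.1824 0.1391] 0.23
scene led_panel [ 0.7737 -0.2158  0.0574] 0.61
scene mug [0.7792 0.016  0.0648] 0.62
scene lens_cap [0.3832 0.1534 0.0096] 0.82
scene lens_cap [ 0.5941 -0.1564  0.0642] 0.34
s_st origin 168 137 x 8
s_bl origin 258 202 x 8
top spigot [0.5694 0.2076 0.1   ] 0.58
top spigot [ 0.5736 -0.1895  0.0866] 0.56
top clip_back [ 0.5616 -0.1836  0.092 ] 0.65
top wedge_grip [0.5785 0.1725 0.1597] 0.69
top wedge_neck [0.5788 0.1698 0.1646] 0.46
top wedge_neck [ 0.3713 -0.1965  0.017 ] 0.16
top slot [0.5689 0.2091 0.1028] 0.98
top slot [ 0.7609 -0.2402  0.0695] 0.56
top stand [ 0.5727 -0.1897  0.0855] 0.72
top stand [ 0.3725 -0.1998  0.0212] 0.51
top spare_knob [0.4655 0.0058 0.0278] 0.61
top tape [0.3518 0.2925 0.0243] 0.61
top driver [ 0.3728 -0.1949  0.0228] 0.57
top jar [0.7391 0.201  0.0713] 0.73
top led_panel [ 0.7569 -0.2387  0.0667] 0.64
top led_panel [0.5684 0.2086 0.1008] 0.47
top mug [ 0.776  -0.0053  0.0353] 0.78
top lens_cap [0.3746 0.1508 0.0067] 0.58
t_st origin 328 157 x 8
t_bl origin 152 152 x 8
```

```bash
ls pics
```

```text
s_bl.png
s_st.png
scene0.png
t_bl.png
t_st.png
top0.png
```

View pics/t_st.png

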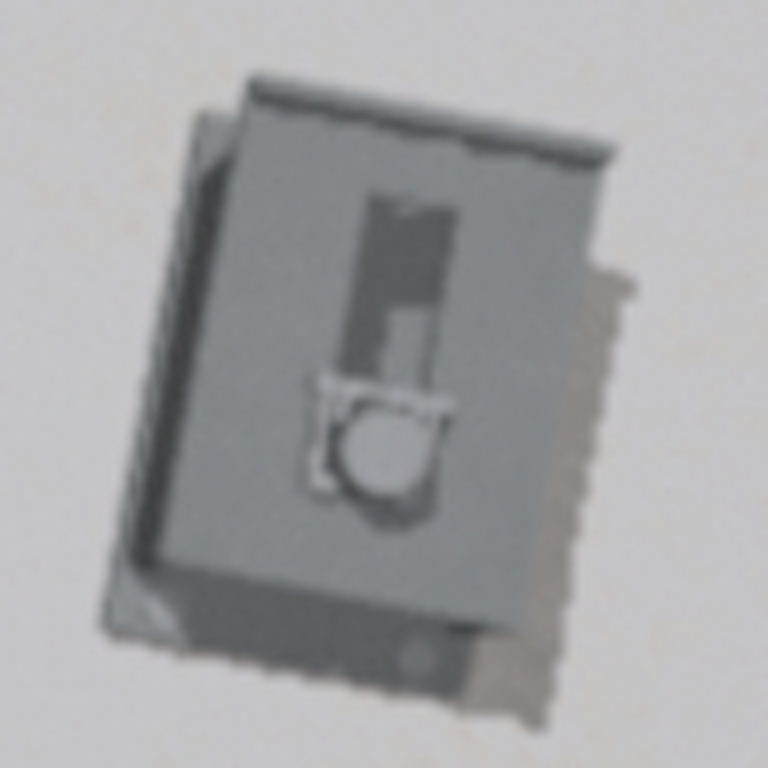

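View pics/t_bl.png

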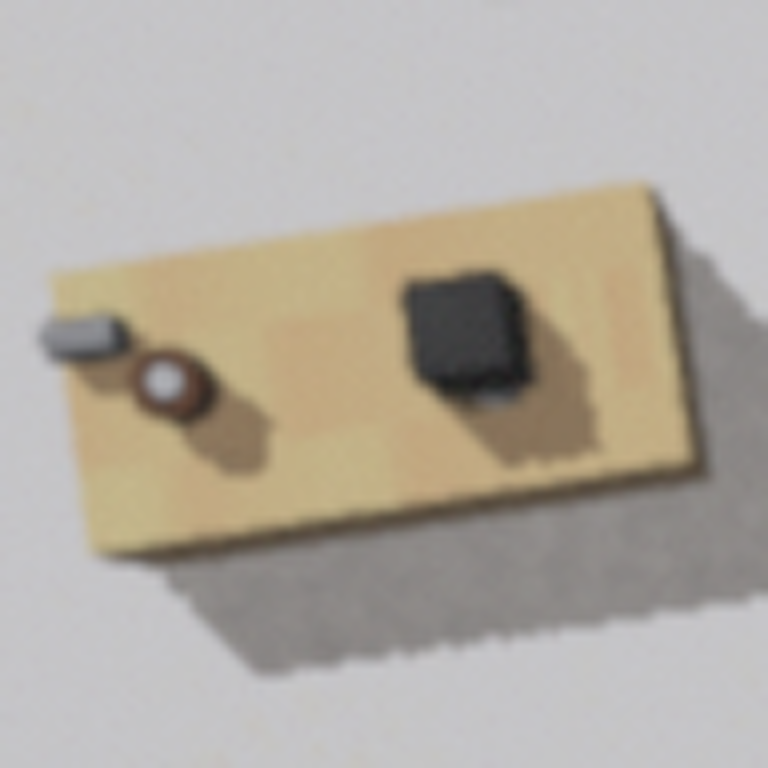

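View pics/s_st.png

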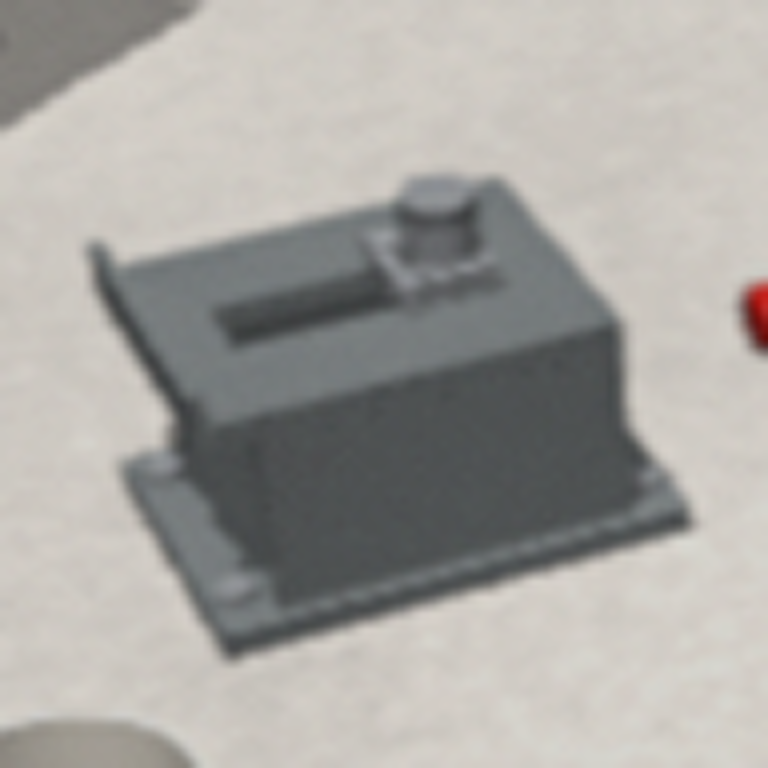

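View pics/s_bl.png

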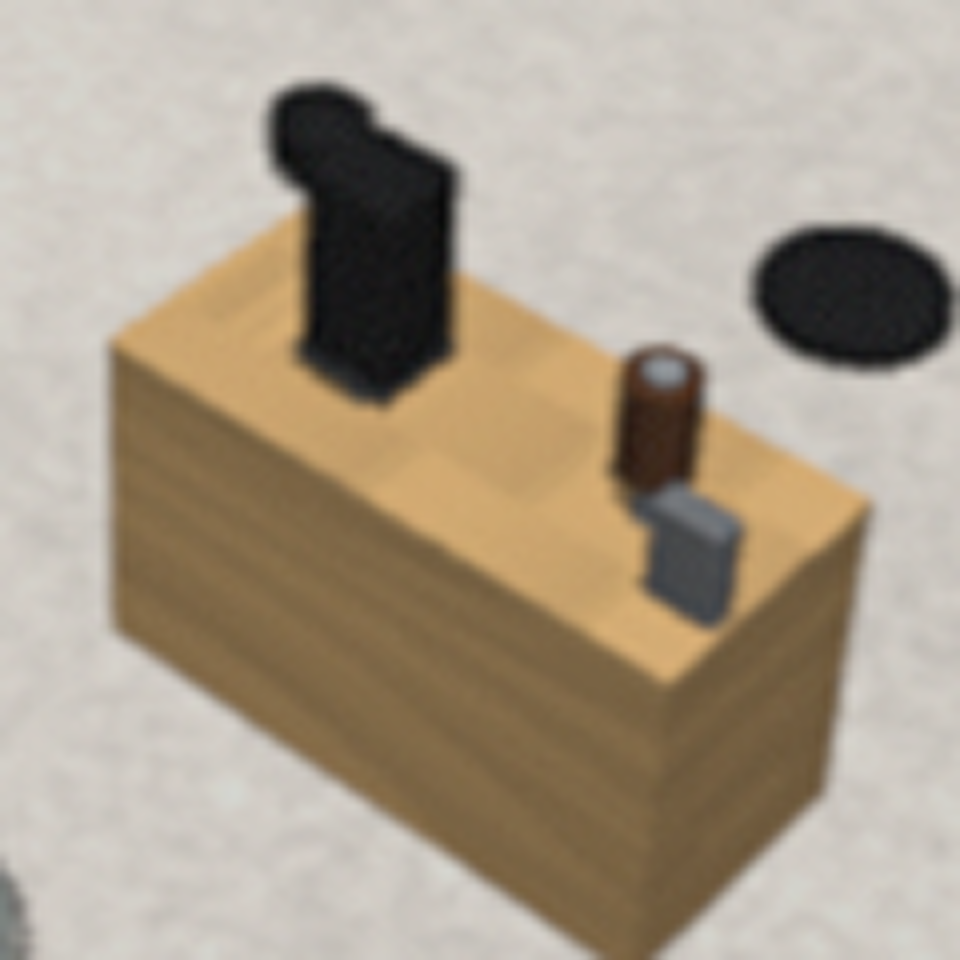

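```bash
cat > fit.py <<'E'
from h import *
from scipy.optimize import least_squares
pt,ps=cam("top"),cam("scene")
def px(L,o): return (np.array(L,float)+0.5)/8-0.5+np.array(o)
def W(P,x):
    c,s=np.cos(x[2]),np.sin(x[2]);P=np.array(P,float);return np.c_[x[0]+c*P[:,0]-s*P[:,1],x[1]+s*P[:,0]+c*P[:,1],P[:,2]]
mm=lambda L:np.array(L)/1000.
A=mm([[100,52,96],[100,-52,96],[-40,52,85],[-40,-52,85],[0,0,115],[74,12,85],[74,-12,85]]);a=px([(250,76),(618,146),(157,562),(512,632),(387,452),(370,193),(460,206)],(328,157))
B=mm([[100,-52,96],[-40,52,85],[-40,-52,85],[0,0,115],[74,-12,85],[74,12,85]]);b=px([(95,245),(620,325),(500,180),(437,195),(213,318),(235,346)],(168,137))
def f(x,T=A,S=B,t=a,s=b): return np.r_[(proj(pt,W(T,x))-t).ravel(),(proj(ps,W(S,x))-s).ravel()]
r=least_squares(f,[.56,-.18,-.1],loss='soft_l1');print("stand",r.x);print(np.round(f(r.x).reshape(-1,2),1).tolist())
for nm,P,T,t in(("top",pt,A,a),("scene",ps,B,b)):
    r=least_squares(lambda x:(proj(P,W(T,x))-t).ravel(),[.56,-.18,-.1],loss='soft_l1');print(nm,r.x,np.round(r.fun,1))
# block: x: slot x,y,yaw, cy offset of block centre
C=mm([[40,85,100],[40,-85,100],[-40,-85,100],[-40,85,100]]);c=px([(50,272),(650,185),(697,466),(95,552)],(152,152))
D=mm([[40,-85,100],[-40,-85,100],[-40,85,100],[40,85,100]]);d=px([(110,343),(300,210),(872,505),(668,685)],(258,202))
g=lambda x:f(x,C,D,c,d)
r=least_squares(g,[.57,.2,.1],loss='soft_l1');print("block",r.x,np.round(g(r.x),1))
for nm,P,T,t in(("top",pt,C,c),("scene",ps,D,d)):
    q=least_squares(lambda x:(proj(P,W(T,x))-t).ravel(),[.56,.2,.1],loss='soft_l1');print(nm,q.x,np.round(q.fun,1))
bx=r.x
h=onz(pt,px([(458,328)],(152,152))[0],.16);print("handle top",h)
h2=onz(ps,px([(380,403)],(258,202))[0],.1);print("handle +x+y low corner",h2)
for H in(h,h2):
    v=H[:2]-bx[:2];cc,ss=np.cos(bx[2]),np.sin(bx[2]);print("in block",cc*v[0]+ss*v[1],-ss*v[0]+cc*v[1])
E
python3 fit.py
```

```text
stand [ 0.55132001 -0.19007221 -0.16821268]
[[0.7, -0.6], [-0.1, -0.4], [0.0, -0.5], [0.9, -0.2], [-0.3, -0.2], [0.1, -0.0], [-0.8, 0.4], [-0.5, -0.2], [1.0, -0.3], [0.6, -0.4], [0.5, -0.2], [-0.0, -0.6], [0.2, 0.4]]
top [ 0.55080481 -0.18996434 -0.167682  ] [ 0.6 -0.4 -0.1 -0.2  0.  -0.2  0.8  0.1 -0.4 -0.  -0.   0.2 -0.9  0.6]
scene [ 0.55243179 -0.18966446 -0.17264909] [-0.8 -0.1  0.7 -0.   0.4 -0.2  0.2  0.  -0.4 -0.5 -0.1  0.6]
block [0.57574087 0.20544391 0.18671191] [ 0.3 -0.3  0.1 -1.1 -0.3 -1.1 -0.3 -0.1 -0.3 -0.4  2.6 -2.1  0.3 -0.6
  0.1 -0.2]
top [0.57429228 0.2052383  0.17891902] [ 0.4  0.1  0.4 -0.2 -0.4 -0.2 -0.4  0.3]
scene [0.57804128 0.20615264 0.20180723] [-1.2  0.7  1.4 -1.3 -0.2 -0.4  0.2  0.4]
handle top [0.58106756 0.17485916 0.16      ]
handle +x+y low corner [0.5916951  0.18705545 0.1       ]
in block -0.0004433027895983932 -0.031041965917328704
in block 0.012263511904379378 -0.02103042997249365
```

```bash
cat > d.py <<'E'
# usage: d.py x y z yaw_toolx -> remaining shift (tool axes, 40mm units) and turn (5deg units)
import sys
from h import *
def rep(t):
    o=robot.get_obs();r=R.from_quat(o["tool_rot"]);M=r.as_matrix()
    y=t[3];T=np.array([[np.cos(y),np.sin(y),0],[np.sin(y),-np.cos(y),0],[0,0,-1]])
    turn=R.from_matrix(M.T@T).as_rotvec()/np.radians(5)
    s=M.T@(np.array(t[:3])-o["position"])/.04
    print("t",round(o["time"],2),"pos",np.round(o["position"],4),"F",np.round(o["ft_force"],2),"w",round(o["grip_width"],4))
    print("turn",np.round(turn,2),"shift",np.round(s,3),"q",np.round(o["q"],2))
if __name__=="__main__": rep([float(v) for v in sys.argv[1:5]])
E
python3 d.py .58 .1735 .2 1.752
python3 -m crank '0 0 -1 .9 -.9 0 -1; 0 0 -1 .9 -.9 0 -1;0 0 -1 .9 -.9 0 -1;0 0 -1 .9 -.8 0 -1;0 0 -1 1 -.7 0 -1'
python3 d.py .58 .1735 .2 1.752
```

```text
t 1.7 pos [ 0.2089 -0.589   0.2225] F [-0.11 -0.12  0.2 ] w 0.0869
turn [  0.    -0.   -16.17] shift [ 15.114 -14.866   0.564] q [-1.41  0.53  1.43  0.    1.18 -0.18]
time: 2.33
position: [0.2871, -0.3508, 0.222]
tool_rot: [0.924, 0.383, -0.0, 0.003]
ft_force: [1.7, -1.2, -0.3]
grip_width: 0.0866
t 2.33 pos [ 0.2871 -0.3508  0.222 ] F [ 1.69 -1.25 -0.28] w 0.0866
turn [  0.05   0.06 -11.07] shift [14.448 -4.091  0.49 ] q [-1.13  0.3   1.85 -0.    0.99 -0.35]
```

```bash

python3 -m crank '0 0 -1 1 -.1 0 -1; 0 0 -1 1 0 0 -1;0 0 -1 1 .1 0 -1;0 0 -1 1 .2 0 -1;0 0 -1 1 .2 0 -1' >/dev/null
python3 -m crank '0 0 -1 1 .2 0 -1; 0 0 -1 1 .3 0 -1;0 0 -1 1 .4 0 -1;0 0 -1 1 .5 0 -1;0 0 -1 1 .6 0 -1' >/dev/null
python3 d.py .58 .1735 .2 1.752
```

```text
t 3.58 pos [0.5322 0.0046 0.2232] F [0.51 0.04 0.66] w 0.0867
turn [ 0.09  0.13 -0.76] shift [4.065 1.666 0.547] q [-0.2   0.4   1.67 -0.01  1.06 -0.31]
```

```bash

python3 -m crank '0.1 0.1 -.7 .9 .4 0 -1; 0 0 0 .9 .4 0 -1;0 0 0 .9 .4 0.2 -1;0 0 0 .9 .4 0.2 -1;0 0 0 .4 .1 0 -1' >/dev/null
python3 d.py .58 .1735 .108 1.752
python3 - <<'E'
from h import *
p=cam("top");crop(p,"t_g1",(210,195),60,8);p=cam("scene");crop(p,"s_g1",(318,240),70,8)
E
```

```text
t 4.2 pos [0.5765 0.1809 0.2068] F [ 0.82  0.74 -0.68] w 0.0872
turn [0.03 0.04 0.01] shift [-0.189  0.047  2.471] q [ 0.12  0.52  1.5  -0.    1.12 -0.06]
t_g1 origin 150 135 x 8
s_g1 origin 248 170 x 8
```

View pics/s_g1.png

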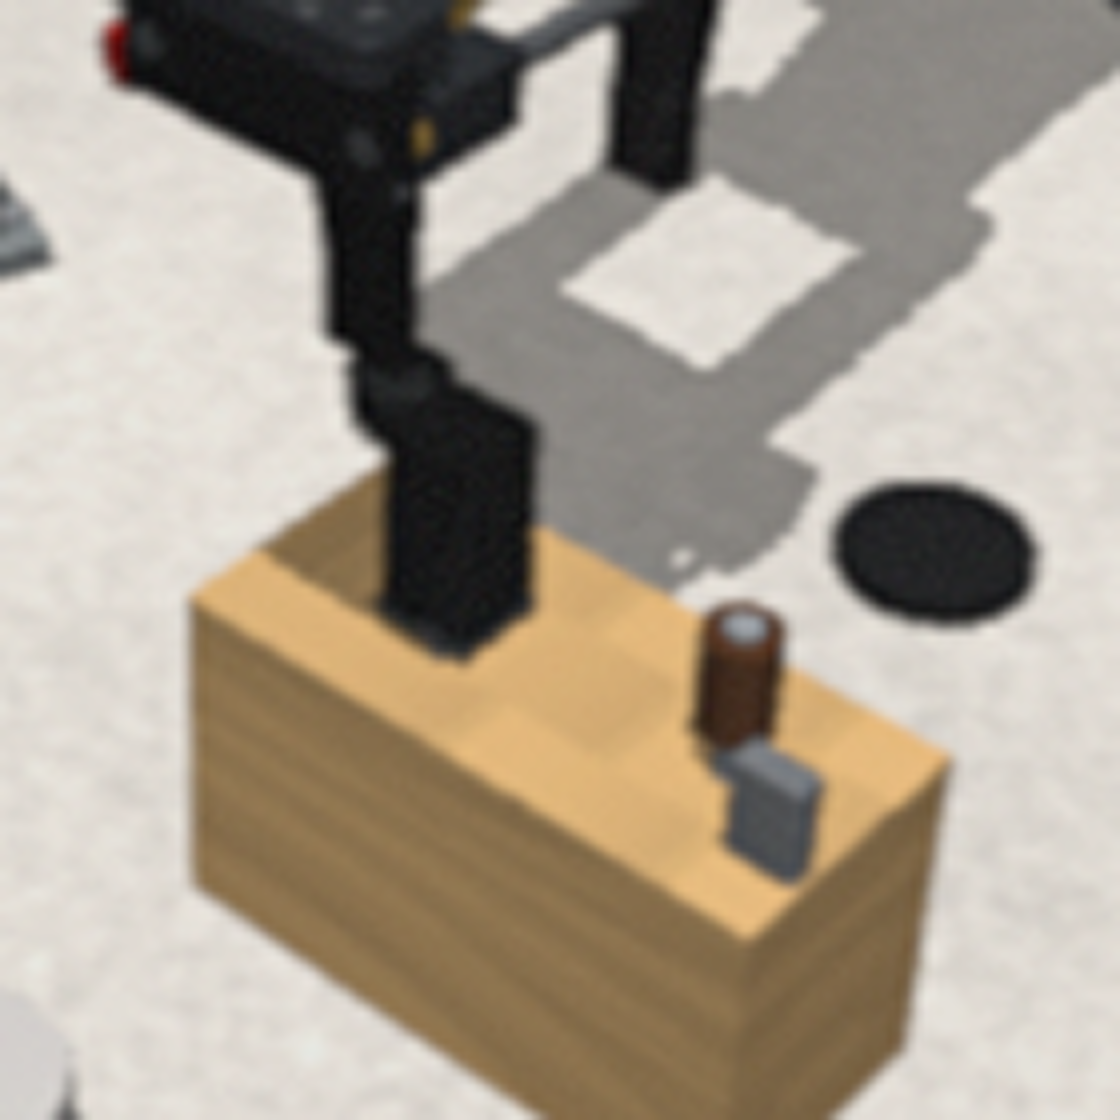

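View pics/t_g1.png

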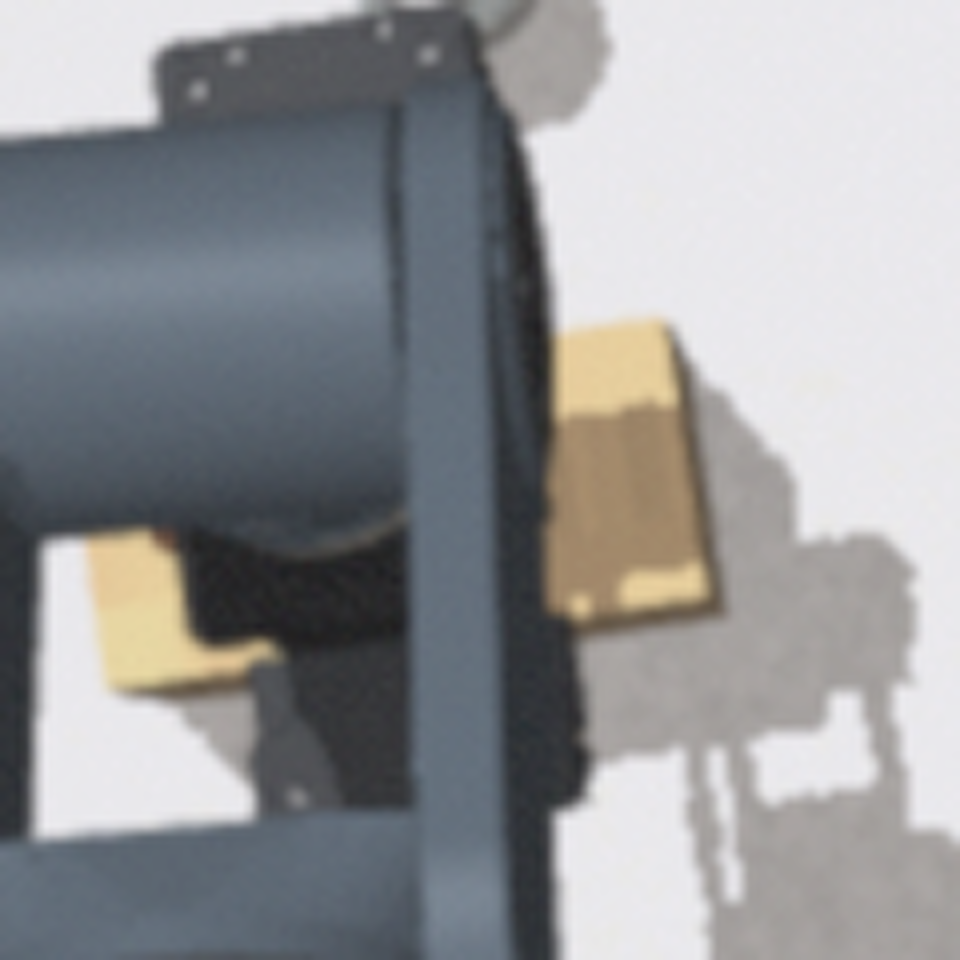

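The scene view shows the wedge handle (crop ~460,520) upright in the block with the jaws either side, front finger seen at (370,250). In the top view the arm hides it. Centre and descend.

```bash

python3 -m crank '0 0 0 -.19 .05 0 -1; 0 0 0 0 0 .7 -1;0 0 0 0 0 .7 -1;0 0 0 0 0 .7 -1; 0 0 0 0 0 .2 -1' >/dev/null
python3 d.py .58 .1735 .108 1.752
```

```text
t 4.92 pos [0.5832 0.1634 0.1169] F [-0.3   0.37 -0.06] w 0.087
turn [ 0.1   0.09 -0.08] shift [ 0.264 -0.038  0.221] q [ 0.09  0.63  1.58 -0.01  0.92 -0.08]
```

```bash

python3 -m crank '0.1 0.1 0 .15 -.03 .1 -1; 0 0 0 0 0 0 -1' >/dev/null
python3 d.py .58 .1735 .107 1.752
```

```text
t 5.17 pos [0.582  0.1677 0.1139] F [0.36 0.07 0.78] w 0.0869
turn [ 0.01 -0.01 -0.1 ] shift [ 0.152 -0.024  0.172] q [ 0.1   0.64  1.58  0.    0.92 -0.08]
```

```bash

python3 -m crank '0 0 -.1 .17 -.03 .18 -1; 0 0 0 0 0 0 -1' >/dev/null
python3 d.py .58 .1735 .107 1.752
```

```text
t 5.42 pos [0.5805 0.1748 0.1078] F [-0.17  1.    0.24] w 0.0875
turn [ 0.05 -0.01  0.01] shift [-0.029 -0.018  0.021] q [ 0.11  0.65  1.58  0.    0.91 -0.08]
```

```bash

python3 -m crank '0 0 0 0 0 0 1; 0 0 0 0 0 0 1;0 0 0 0 0 0 1;0 0 0 0 0 0 1;0 0 0 0 0 0 1' 55
python3 -m crank '0 0 0 0 0 0 1; 0 0 0 0 0 0 1;0 0 0 0 0 0 1' 55
python3 d.py .58 .1735 .107 1.752
python3 - <<'E'
from h import *
p=cam("scene");crop(p,"s_g2",(318,240),70,8)
E
```

```text
time: 6.05
position: [0.5809, 0.1752, 0.1086]
tool_rot: [0.64, 0.769, 0.003, 0.002]
ft_force: [-0.2, -0.6, -0.5]
grip_width: 0.045
time: 6.42
position: [0.5813, 0.1752, 0.1087]
tool_rot: [0.64, 0.769, 0.003, 0.002]
ft_force: [-0.2, -0.6, -0.3]
grip_width: 0.0276
t 6.42 pos [0.5813 0.1752 0.1087] F [-0.23 -0.57 -0.33] w 0.0276
turn [ 0.08 -0.01  0.01] shift [-0.036 -0.04   0.042] q [ 0.11  0.65  1.58  0.    0.91 -0.08]
s_g2 origin 248 170 x 8
```

View pics/s_g2.png

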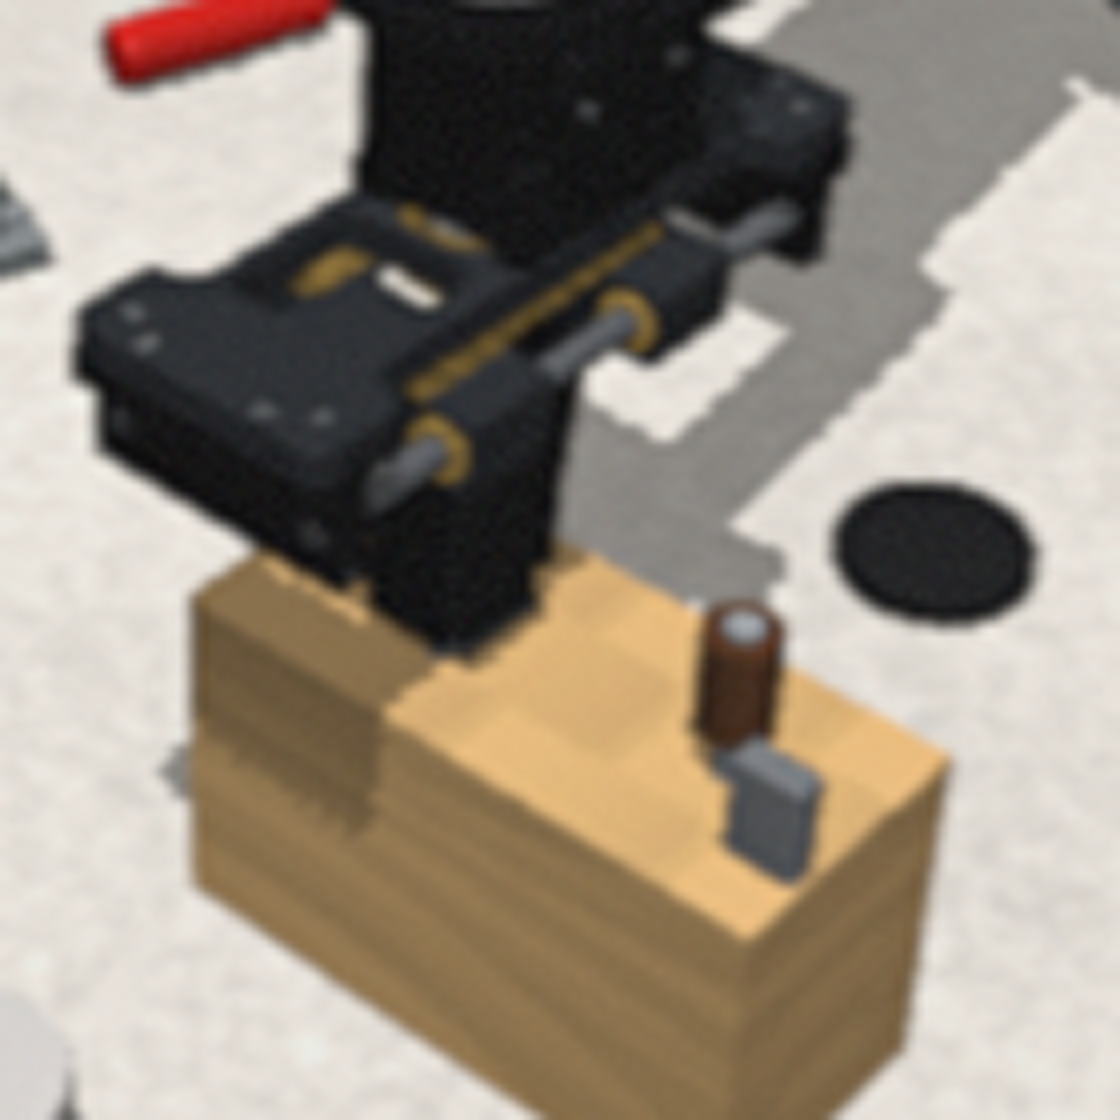

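The scene view shows the fingers closed on the handle (crop ~460,600), block unmoved; width 27.6 mm matches the handle. Lift straight out.

```bash

python3 -m crank '0 0 0 0 0 -.5 1; 0 0 0 0 0 -.8 1;0 0 0 0 0 -.8 1;0 0 0 0 0 -.7 1;0 0 0 0 0 -.3 1' 55
python3 -m crank '0 0 0 0 0 0 1; 0 0 0 0 0 0 1' 55
python3 d.py .5715 -.1935 .235 1.402
python3 - <<'E'
from h import *
p=cam("scene");crop(p,"s_g3",(318,220),70,8)
E
```

```text
time: 7.1
position: [0.5775, 0.1745, 0.2323]
tool_rot: [0.64, 0.769, -0.001, -0.002]
ft_force: [0.6, -1.3, -1.6]
grip_width: 0.0274
time: 7.35
position: [0.5767, 0.1744, 0.2313]
tool_rot: [0.64, 0.769, -0.002, -0.002]
ft_force: [-0.5, 0.2, -2.4]
grip_width: 0.0275
t 7.35 pos [0.5767 0.1744 0.2313] F [-0.5   0.21 -2.37] w 0.0275
turn [-0.06 -0.01  4.02] shift [-9.022 -1.796 -0.098] q [ 0.11  0.49  1.48  0.    1.18 -0.08]
s_g3 origin 248 150 x 8
```

View pics/s_g3.png

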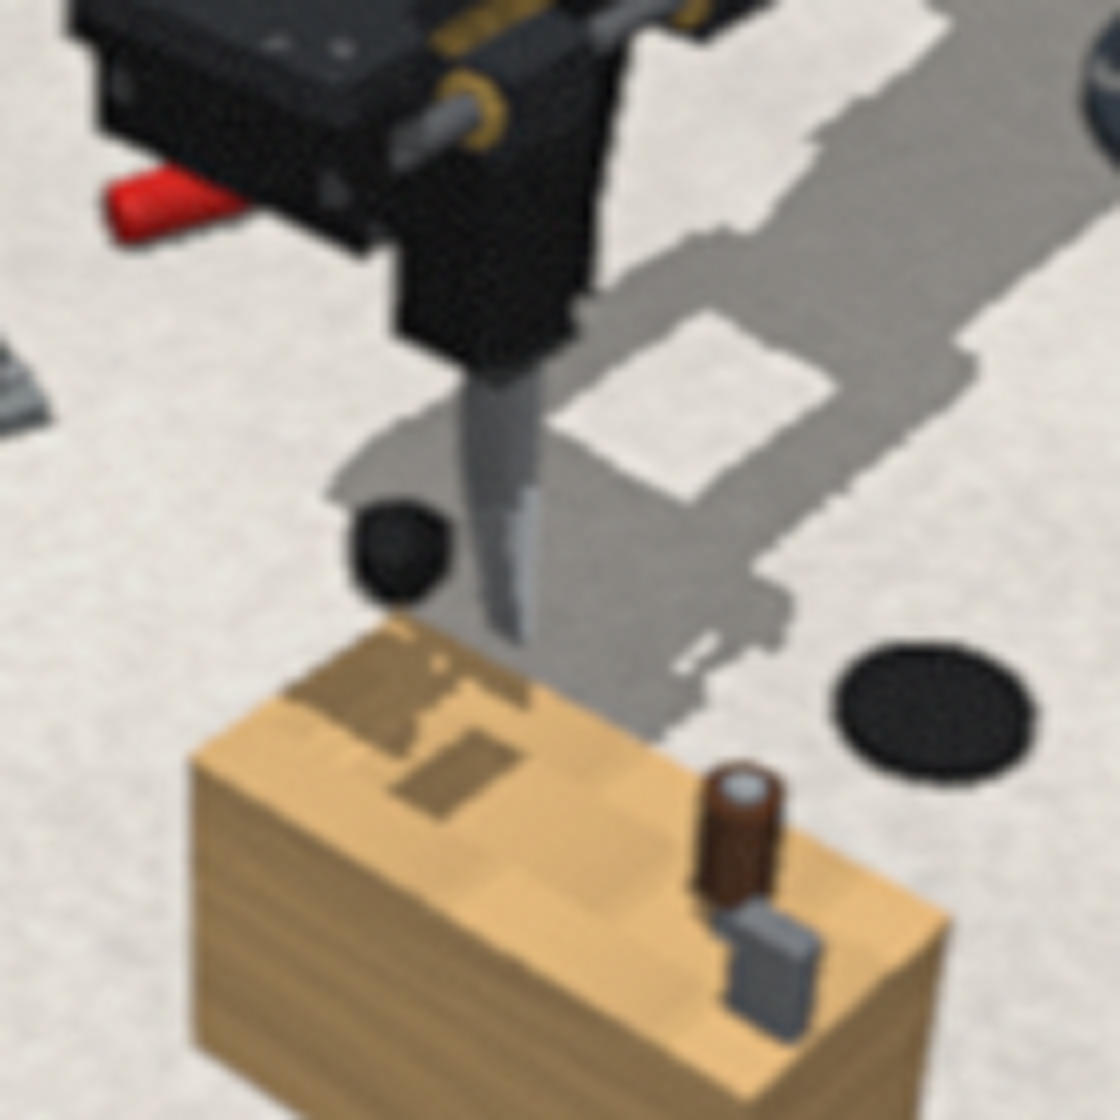

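The picture shows the wedge hanging upright in the gripper, tip at crop (520,640), and the empty slot at crop (458,777). Move to the bracket.

```bash

python3 -m crank '0 0 .5 -.6 0 0 1; 0 0 .7 -1 0 -.1 1;0 0 .7 -1 0 0 1;0 0 .7 -1 0 0 1;0 0 .7 -1 0 0 1' 55
python3 d.py .584 -.1955 .235 1.402
```

```text
time: 8.02
position: [0.5855, -0.0102, 0.228]
tool_rot: [0.744, 0.668, -0.006, -0.006]
ft_force: [-0.2, -0.8, -1.6]
grip_width: 0.0278
t 8.03 pos [ 0.5855 -0.0102  0.228 ] F [-0.21 -0.83 -1.63] w 0.0278
turn [-0.2   0.01  0.69] shift [-4.608  0.461 -0.183] q [-0.21  0.48  1.51 -0.    1.17 -0.1 ]
```

```bash

python3 -m crank '-.2 0 .7 -1 0.1 -.1 1; 0 0 0 -1 .1 -.1 1;0 0 0 -.9 .1 0 1;0 0 0 -.8 .1 0 1;0 0 0 -.4 0.1 0 1' 55
python3 -m crank '0 0 0 0 0 0 1;0 0 0 0 0 0 1' >/dev/null
python3 d.py .584 -.1955 .235 1.402
```

```text
time: 8.65
position: [0.576, -0.1816, 0.2291]
tool_rot: [0.766, 0.643, -0.003, -0.005]
ft_force: [-0.6, 0.2, -1.6]
grip_width: 0.0275
t 8.9 pos [ 0.5756 -0.1809  0.2277] F [ 0.86  0.26 -1.16] w 0.0279
turn [-0.16 -0.05 -0.09] shift [-0.321  0.268 -0.188] q [-0.49  0.5   1.47 -0.    1.19 -0.31]
```

```bash

python3 -m crank '-.16 -.05 -.1 -.3 0.27 0 1; 0 0 0 0 0 0 1;0 0 0 0 0 0 1' >/dev/null
python3 d.py .584 -.1955 .203 1.402
python3 d.py .584 -.1955 .203 1.402
```

```text
t 9.28 pos [ 0.5852 -0.1928  0.2275] F [-0.3   0.06 -1.82] w 0.028
turn [ 0.01 -0.    0.06] shift [-0.07  -0.019  0.612] q [-0.5   0.51  1.45  0.    1.18 -0.34]
t 9.28 pos [ 0.5852 -0.1928  0.2275] F [-0.3   0.06 -1.82] w 0.028
turn [ 0.01 -0.    0.06] shift [-0.07  -0.019  0.612] q [-0.5   0.51  1.45  0.    1.18 -0.34]
```

```bash

python3 -m crank '0 0 .06 -.08 0 .3 1; 0 0 0 0 0 .3 1;0 0 0 0 0 0 1' >/dev/null
python3 d.py .584 -.1955 .203 1.402
python3 - <<'E'
from h import *
p=cam("scene");crop(p,"s_f1",(216,165),45,9);cv2.imwrite("pics/s_f1full.png",p["img"][:,:,::-1])
p=cam("top");crop(p,"t_f1",(376,205),60,8)
E
```

```text
t 9.65 pos [ 0.584  -0.1954  0.2014] F [-0.21 -0.34 -1.8 ] w 0.0279
turn [-0.01 -0.01  0.  ] shift [-0.002 -0.001 -0.041] q [-0.5   0.54  1.48  0.    1.13 -0.34]
s_f1 origin 171 120 x 9
t_f1 origin 316 145 x 8
```

View pics/s_f1.png

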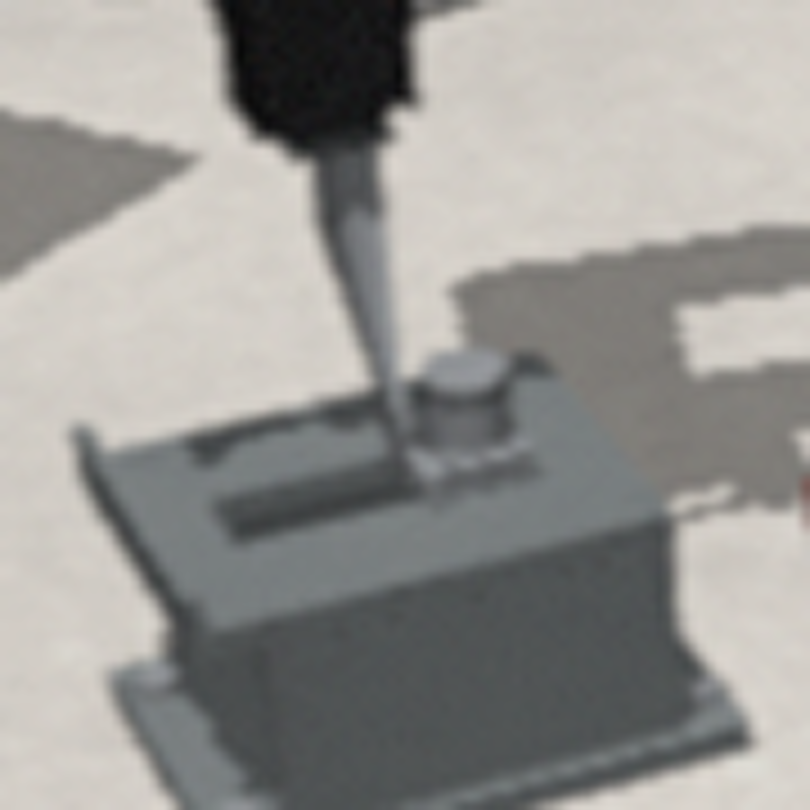

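View pics/t_f1.png

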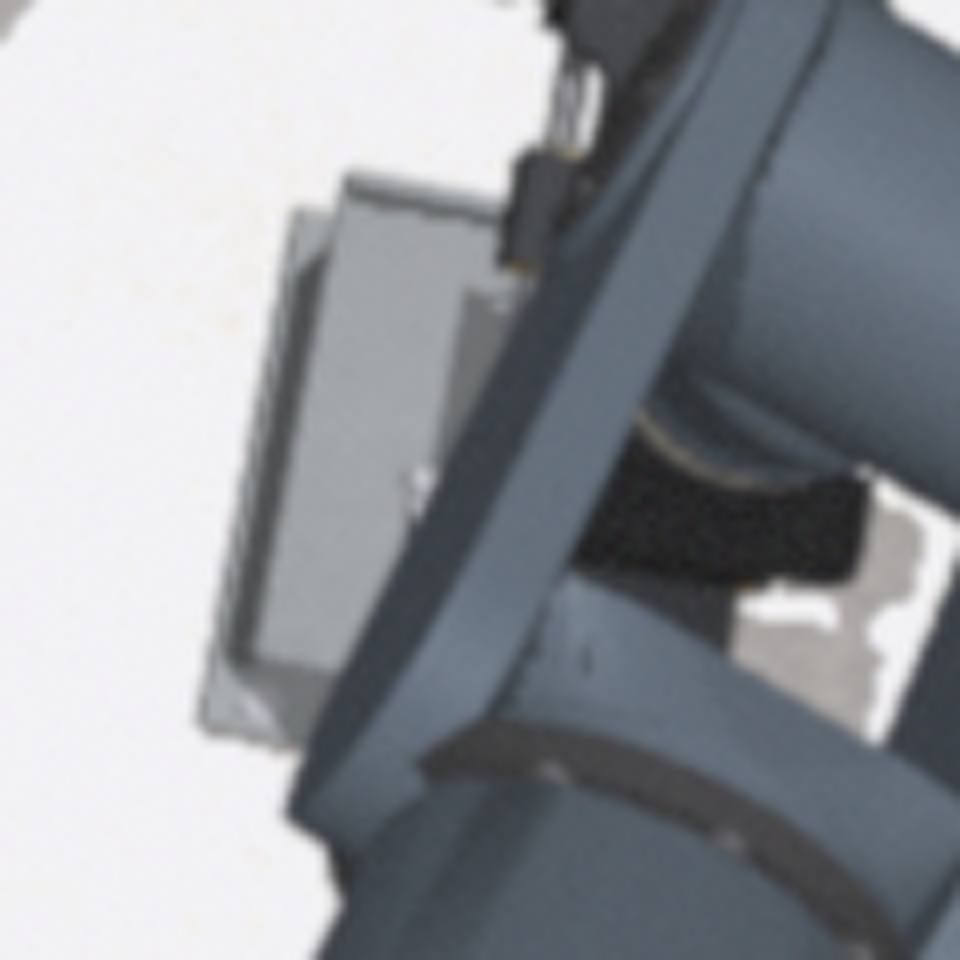

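```bash
python3 - <<'E'
from h import *
p=cam("scene")
def sw(x,y,z):
    a=-.169;return np.array([.5515+np.cos(a)*x-np.sin(a)*y,-.19+np.sin(a)*x+np.cos(a)*y,z])
f=lambda X:np.round((proj(p,X)[0]-[171,120]+.5)*9-.5,0)
print("spigot",f(sw(0,0,.115)))
for b in(3,8,13):
    for y in(-6,0,6): print(b,y,"back",f(sw(.033-b/1000,y/1000,.1027)),"front",f(sw(.035-b/1000,y/1000,.1027)))
for y in(-6,6):
  print("neck back b=8",y,f(sw(.025,y/1000,.1927)))
for c in((-14,-14),(14,-14),(14,14),(-14,14)): print("handle low",c,f(sw(.033+c[0]/1000,c[1]/1000,.1927)))
crop(p,"s_f2",(216,150),30,13)
E
```

```text
spigot [469. 371.]
3 -6 back [363. 424.] front [357. 426.]
3 0 back [371. 434.] front [364. 435.]
3 6 back [378. 444.] front [371. 445.]
8 -6 back [380. 420.] front [374. 422.]
8 0 back [388. 430.] front [381. 431.]
8 6 back [395. 440.] front [388. 441.]
13 -6 back [397. 416.] front [390. 418.]
13 0 back [405. 426.] front [398. 427.]
13 6 back [412. 435.] front [405. 437.]
neck back b=8 -6 [351. 126.]
neck back b=8 6 [366. 144.]
handle low (-14, -14) [362. 110.]
handle low (14, -14) [262. 131.]
handle low (14, 14) [296. 174.]
handle low (-14, 14) [398. 152.]
s_f2 origin 186 120 x 13
```

View pics/s_f2.png

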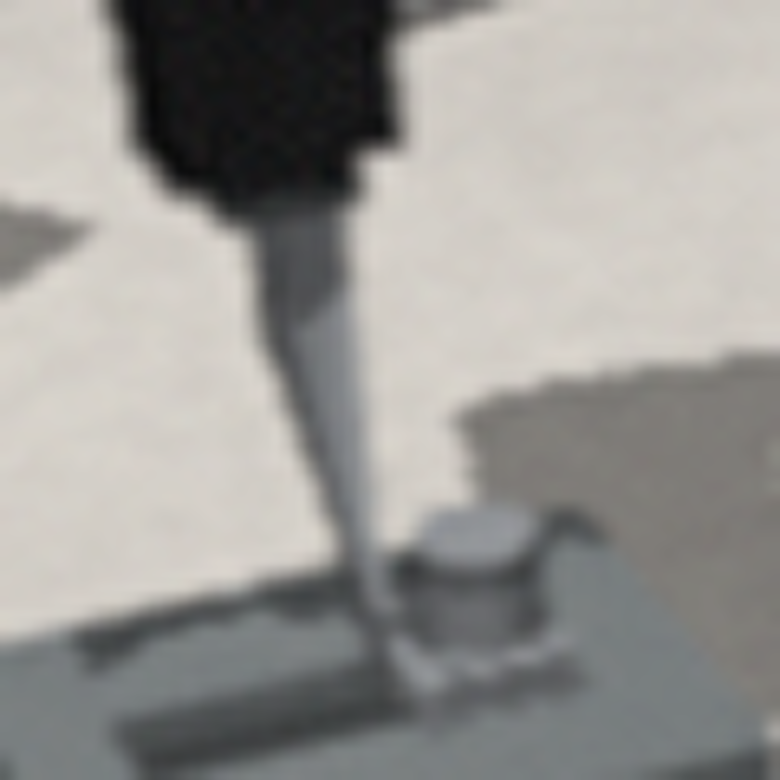

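```bash

python3 -m crank '0 0 0 0 -.15 0 1; 0 0 0 0 0 0 1;0 0 0 0 0 0 1' >/dev/null
python3 d.py .584 -.1955 .2025 1.402
python3 -m crank '0 0 0 0 -.025 0 1; 0 0 0 0 0 0 1' >/dev/null
python3 d.py .584 -.1955 .2025 1.402
```

```text
t 10.18 pos [ 0.5792 -0.1951  0.204 ] F [-0.28  0.38 -2.02] w 0.0273
turn [0.05 0.01 0.  ] shift [0.011 0.119 0.038] q [-0.51  0.53  1.49  0.    1.12 -0.34]
t 10.43 pos [ 0.5783 -0.195   0.2043] F [-0.11 -0.01 -1.56] w 0.0275
turn [0.06 0.01 0.  ] shift [0.012 0.142 0.045] q [-0.51  0.53  1.49  0.    1.12 -0.34]
```

```bash

python3 -m crank '-0.05 0 0 0 -.05 .03 1; 0 0 0 0 0 0 1' >/dev/null
python3 d.py .584 -.1955 .2025 1.402
python3 -m crank '0 0 0 0 -.025 0 1; 0 0 0 0 0 0 1' |grep force
python3 -m crank '0 0 0 0 -.02 0 1; 0 0 0 0 0 0 1' |grep force
python3 d.py .584 -.1955 .2025 1.402
```

```text
t 10.68 pos [ 0.5762 -0.1946  0.2029] F [ 0.06  0.48 -2.07] w 0.0275
turn [0.11 0.01 0.  ] shift [0.011 0.197 0.012] q [-0.51  0.52  1.5   0.    1.1  -0.34]
ft_force: [0.2, 0.2, -1.2]
ft_force: [0.0, -0.7, -2.1]
t 11.18 pos [ 0.575  -0.1946  0.2031] F [ 0.04 -0.65 -2.08] w 0.0277
turn [0.13 0.02 0.  ] shift [0.015 0.227 0.017] q [-0.51  0.52  1.51  0.    1.1  -0.34]
```

```bash

python3 -m crank '0.13 0 0 0 0 0 1; 0 0 0 0 0 0 1' |grep force
python3 d.py .584 -.1955 .2025 1.402
python3 -m crank '0.02 0 0 0.01 -.025 0 1; 0 0 0 0 0 0 1' |grep force
python3 d.py .584 -.1955 .2025 1.402
```

```text
ft_force: [-0.3, 0.5, -1.1]
t 11.43 pos [ 0.5758 -0.1949  0.2034] F [-0.29  0.5  -1.1 ] w 0.0275
turn [ 0.01  0.02 -0.  ] shift [0.019 0.205 0.022] q [-0.51  0.53  1.5  -0.    1.12 -0.34]
ft_force: [0.8, -0.1, -1.8]
t 11.68 pos [ 0.5758 -0.1946  0.2036] F [ 0.81 -0.12 -1.79] w 0.0275
turn [ 0.02  0.03 -0.  ] shift [0.014 0.206 0.028] q [-0.51  0.52  1.5  -0.    1.12 -0.34]
```

```bash

for i in 1; do python3 -m crank '0.02 0 0 0.01 -.03 0 1' |grep force; python3 d.py .584 -.1955 .2025 1.402; done
python3 -m crank '0.02 0 0 0 -.04 0 1' |grep force; python3 d.py .584 -.1955 .2025 1.402
```

```text
ft_force: [3.1, -0.1, -2.3]
t 11.8 pos [ 0.5756 -0.1944  0.2038] F [ 3.09 -0.09 -2.33] w 0.0278
turn [ 0.03  0.03 -0.  ] shift [0.008 0.212 0.033] q [-0.51  0.52  1.5  -0.    1.11 -0.34]
ft_force: [4.6, -0.3, -2.0]
t 11.93 pos [ 0.5753 -0.1945  0.2042] F [ 4.55 -0.25 -2.01] w 0.0277
turn [ 0.05  0.04 -0.01] shift [0.011 0.218 0.044] q [-0.51  0.52  1.5  -0.    1.11 -0.34]
```

```bash

python3 -m crank '0.04 0 0 0 0.03 0 1; 0 0 0 0 0 0 1' |grep force; python3 d.py .584 -.1955 .2025 1.402
python3 - <<'E'
from h import *
p=cam("scene");crop(p,"s_f3",(216,150),30,13)
E
```

```text
ft_force: [3.1, 0.1, -2.3]
t 12.18 pos [ 0.5759 -0.1946  0.2043] F [ 3.07  0.13 -2.33] w 0.0276
turn [-0.01  0.04 -0.  ] shift [0.011 0.203 0.044] q [-0.51  0.53  1.5  -0.    1.12 -0.34]
s_f3 origin 186 120 x 13
```

View pics/s_f3.png

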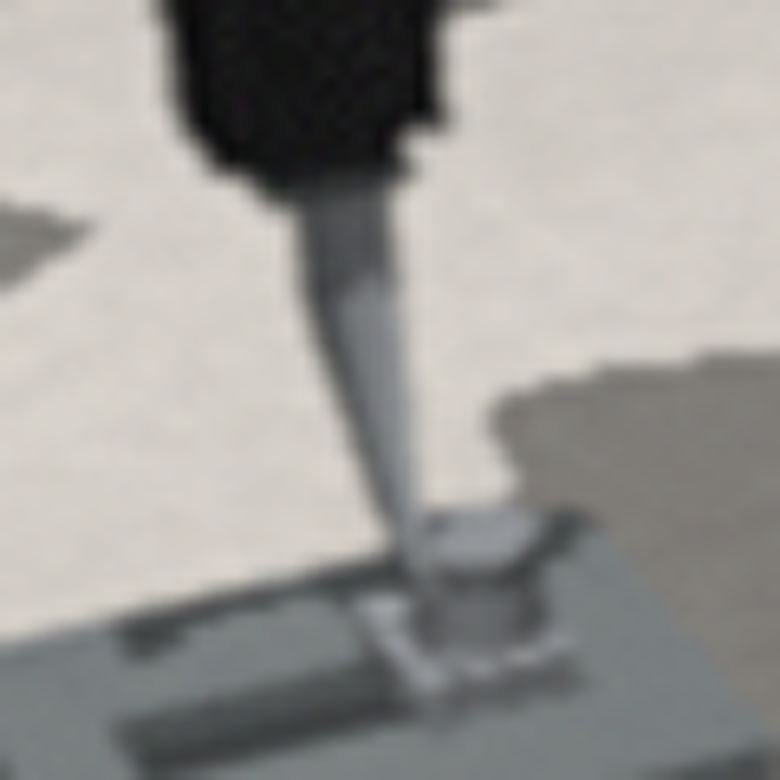

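```bash
python3 - <<'E'
from h import *
p=cam("scene")
def sw(x,y,z):
    a=-.169;return np.array([.5515+np.cos(a)*x-np.sin(a)*y,-.19+np.sin(a)*x+np.cos(a)*y,z])
f=lambda X:np.round((proj(p,X)[0]-[186,120]+.5)*13-.5,0)
print("spigot",f(sw(0,0,.115)),[f(sw(12*c/1000,12*s/1000,.115)).tolist() for c,s in((1,0),(0,1),(-1,0),(0,-1))])
for y in(-6,0,6):
    print(y,"tip",f(sw(.012,y/1000,.1055)),"z.135",f(sw(.012,y/1000,.135)),"neck",f(sw(.012,y/1000,.1955)),"front neck",f(sw(.028,y/1000,.1955)))
g=cv2.cvtColor(p["img"],cv2.COLOR_RGB2GRAY)
for r in range(134,168,2): print(r,(r-120)*13+6,g[r,205:232])
E
```

```text
spigot [482. 536.] [[424.0, 550.0], [505.0, 564.0], [540.0, 522.0], [460.0, 509.0]]
-6 tip [417. 579.] z.135 [404. 444.] neck [377. 154.] front neck [295. 172.]
0 tip [428. 593.] z.135 [415. 458.] neck [388. 167.] front neck [306. 185.]
6 tip [439. 607.] z.135 [426. 472.] neck [400. 180.] front neck [317. 198.]
134 188 [ 76  39  21  19  23  25  26  29  31  35  52  84 118 135 137 137 137 137
 138 137 135 134 134 134 135 135 137]
136 214 [133 117 103  79  49  40  45  47  49  48  67 112 138 140 139 137 136 136
 137 137 137 137 135 135 135 134 135]
138 240 [139 141 135 106  60  41  45  47  49  48  60 100 130 138 138 136 135 134
 135 136 137 139 139 139 138 138 138]
140 266 [137 137 136 112  71  42  42  45  48  52  62  94 126 137 137 135 137 137
 137 136 137 137 137 137 139 139 139]
142 292 [137 139 136 116  75  41  42  53  67  75  77  97 126 139 139 139 136 136
 136 138 138 137 136 137 138 139 138]
144 318 [137 137 139 133 101  57  49  65  73  79  86 101 124 137 139 138 137 138
 139 139 138 138 137 138 136 135 135]
146 344 [137 137 138 136 118  80  49  58  71  79  83  95 121 138 140 139 
[... 535 characters left out ...]
136 135 136 138 139 139 136 112  75  67  82  99 123 136 137 137 135
 137 130 107  82  76  77  78  78  79]
158 500 [135 135 136 136 136 134 135 136 129  98  67  74  95 115 126 128 126 123
 120 108  90  79  75  75  74  75  76]
160 526 [136 136 137 138 138 137 136 136 137 130  99  77  83  79  71  79  92  92
  93  95  96  89  70  49  42  52  63]
162 552 [137 138 138 137 134 132 129 127 118 102  81  62  72  81  84  91  93  92
  92  90  80  58  43  47  55  67  77]
164 578 [117 105 100  88  74  58  49  43  40  41  40  40  49  61  60  49  50  51
  50  45  37  39  57  73  79  78  77]
166 604 [ 51  53  65  71  74  74  63  59  73  89 100  96  74  54  57  60  62  64
  63  60  55  48  51  68  78  80  80]
```

```bash

python3 -m crank '0 0 0 0 0.06 0 1; 0 0 0 .3 .03 0 1; 0 0 0 .3 0 0 1;0 0 0 0 0 0 1;0 0 0 0 0 0 1' |grep force; python3 d.py .584 -.1955 .2035 1.402
```

```text
ft_force: [-0.6, -0.0, -1.2]
t 12.9 pos [ 0.58   -0.1676  0.2028] F [-0.55 -0.03 -1.16] w 0.028
turn [-0.13  0.01  0.01] shift [-0.671  0.214 -0.02 ] q [-0.46  0.53  1.5  -0.    1.13 -0.29]
```

```bash

python3 -m crank '-.13 0 0 0 -.3 0 1; 0 0 0 0 0 0 1;0 0 0 0 0 0 1' |grep force; python3 d.py .584 -.1955 .2035 1.402
```

```text
ft_force: [-0.4, -0.5, -0.9]
t 13.28 pos [ 0.5686 -0.1662  0.2031] F [-0.37 -0.52 -0.85] w 0.0277
turn [0.01 0.02 0.01] shift [-0.659  0.501 -0.009] q [-0.47  0.51  1.54 -0.    1.1  -0.3 ]
```

```bash

python3 -m crank '0 0 0 -.14 -.025 0 1; 0 0 0 0 0 0 1' |grep force; python3 d.py .584 -.1955 .2035 1.402
python3 -m crank '0 0 0 -.03 0 0 1; 0 0 0 0 0 0 1' |grep force; python3 d.py .584 -.1955 .2035 1.402
```

```text
ft_force: [-0.2, 0.4, -0.6]
t 13.53 pos [ 0.5674 -0.1725  0.2032] F [-0.23  0.36 -0.62] w 0.0274
turn [0.02 0.02 0.01] shift [-0.498  0.505 -0.006] q [-0.48  0.51  1.54 -0.    1.1  -0.31]
ft_force: [0.4, -0.6, -1.4]
t 13.78 pos [ 0.5674 -0.174   0.2031] F [ 0.37 -0.56 -1.37] w 0.0274
turn [0.02 0.02 0.  ] shift [-0.46   0.499 -0.008] q [-0.49  0.51  1.54 -0.    1.1  -0.32]
```

```bash

for i in 1; do python3 -m crank '0 0 0 -.03 -.02 0 1' |grep force; python3 d.py .584 -.1955 .2035 1.402;
python3 -m crank '0 0 0 -.03 -.02 0 1' |grep force; python3 d.py .584 -.1955 .2035 1.402; done
```

```text
ft_force: [0.9, 2.0, -1.0]
t 13.9 pos [ 0.5667 -0.1744  0.2031] F [ 0.89  1.96 -0.99] w 0.0274
turn [ 0.03  0.   -0.  ] shift [-0.448  0.516 -0.009] q [-0.49  0.51  1.54  0.    1.1  -0.32]
ft_force: [0.5, 3.1, -0.3]
t 14.03 pos [ 0.5659 -0.1745  0.2031] F [ 0.48  3.12 -0.35] w 0.0279
turn [ 0.03 -0.02 -0.01] shift [-0.442  0.535 -0.011] q [-0.49  0.5   1.54  0.    1.09 -0.32]
```

```bash

python3 -m crank '0 0 0 .12 0 0 1; 0 0 0 0 .2 0 1; 0 0 0 0 .2 0 1;0 0 0 0 0 0 1;0 0 0 0 0 0 1' |grep force; python3 d.py .584 -.1955 .2035 1.402
```

```text
ft_force: [0.1, 0.2, -2.1]
t 14.65 pos [ 0.5837 -0.1738  0.2031] F [ 0.14  0.16 -2.14] w 0.0274
turn [0.03 0.02 0.01] shift [-0.533  0.099 -0.008] q [-0.47  0.53  1.5  -0.    1.11 -0.3 ]
```

```bash

python3 -m crank '0 0 0 -.27 0 0 1; 0 0 0 -.25 0 0 1;0 0 0 0 0 0 1;0 0 0 0 0 0 1' |grep force; python3 d.py .584 -.1955 .2035 1.402
```

```text
ft_force: [-0.2, 0.2, -1.5]
t 15.15 pos [ 0.5793 -0.1966  0.2031] F [-0.2   0.24 -1.47] w 0.0275
turn [ 0.02  0.02 -0.  ] shift [ 0.046  0.111 -0.011] q [-0.51  0.53  1.49 -0.    1.12 -0.34]
```

```bash

python3 -m crank '0.02 0.02 0 .05 .07 0 1; 0 0 0 0 0 0 1' |grep force; python3 d.py .584 -.1955 .2035 1.402
python3 -m crank '0 0 0 0 0 .08 1;0 0 0 0 0 0 1' |grep force; python3 d.py .584 -.1955 .2035 1.402
```

```text
ft_force: [0.4, 0.6, -1.0]
t 15.4 pos [ 0.5826 -0.1947  0.2031] F [ 0.35  0.62 -1.04] w 0.0276
turn [ 0.  0. -0.] shift [-0.014  0.037 -0.009] q [-0.5   0.53  1.48  0.    1.13 -0.34]
ft_force: [-0.7, -0.4, -1.0]
t 15.65 pos [ 0.5826 -0.1942  0.1996] F [-0.66 -0.36 -0.99] w 0.0275
turn [-0.   -0.    0.01] shift [-0.026  0.039 -0.098] q [-0.5   0.54  1.48  0.    1.12 -0.34]
```

```bash

python3 -m crank '0 0 0 -.025 -.13 0 1; 0 0 0 0 0 0 1;0 0 0 0 0 0 1' |grep force; python3 d.py .584 -.1955 .2035 1.402
```

```text
ft_force: [1.0, -0.9, -1.1]
t 16.02 pos [ 0.5768 -0.1942  0.1996] F [ 0.96 -0.91 -1.12] w 0.0276
turn [-0.   -0.    0.01] shift [-0.003  0.184 -0.098] q [-0.51  0.53  1.5   0.    1.11 -0.34]
```

```bash

python3 -m crank '0 0 0 0 0 .1 1; 0 0 0 0 0 0.05 1;0 0 0 0 0 0 1' |grep force; python3 d.py .584 -.1955 .2035 1.402
python3 -m crank '0 0 0 0 0 .05 1;0 0 0 0 0 0 1' |grep force; python3 d.py .584 -.1955 .2035 1.402
```

```text
ft_force: [0.1, 0.4, -2.0]
t 16.4 pos [ 0.5768 -0.1942  0.1931] F [ 0.15  0.37 -2.04] w 0.0277
turn [-0.   -0.    0.01] shift [-0.001  0.183 -0.259] q [-0.51  0.54  1.51  0.    1.1  -0.34]
ft_force: [-0.1, 0.5, -1.3]
t 16.65 pos [ 0.5767 -0.1942  0.1909] F [-0.12  0.55 -1.32] w 0.0279
turn [-0.01 -0.    0.01] shift [-0.001  0.186 -0.315] q [-0.51  0.54  1.51 -0.    1.09 -0.34]
```

```bash

for i in 1; do python3 -m crank '0 0 0 0 0 .06 1' |grep force; 
python3 -m crank '0 0 0 0 0 .06 1' |grep force;python3 -m crank '0 0 0 0 0 .06 1' |grep force; python3 d.py .584 -.1955 .2035 1.402; done
```

```text
ft_force: [-1.5, 0.9, -0.4]
ft_force: [-1.2, 1.1, 2.5]
ft_force: [-1.8, 0.5, 6.3]
t 17.02 pos [ 0.5762 -0.1942  0.1845] F [-1.85  0.46  6.27] w 0.0277
turn [-0.02  0.    0.01] shift [ 0.     0.197 -0.476] q [-0.51  0.55  1.51 -0.    1.08 -0.34]
```

```bash

for i in 1; do python3 -m crank '0 0 0 0 0 .07 1' |grep force; 
python3 -m crank '0 0 0 0 0 .08 1' |grep force;python3 -m crank '0 0 0 0 0 .08 1' |grep force; python3 d.py .584 -.1955 .2035 1.402; done
```

```text
ft_force: [-2.4, 0.8, 9.7]
ft_force: [-2.1, -0.2, 6.8]
ft_force: [-2.2, 0.7, 6.4]
t 17.4 pos [ 0.5761 -0.1946  0.1787] F [-2.19  0.72  6.36] w 0.0277
turn [-0.01  0.02  0.02] shift [ 0.011  0.199 -0.62 ] q [-0.51  0.56  1.52 -0.    1.07 -0.34]
```

```bash

python3 -m crank '0 0 0 0 0 .08 1' |grep force; 
python3 -m crank '0 0 0 0 0 .08 1;0 0 0 0 0 .08 1' |grep force;python3 -m crank '0 0 0 0 0 .08 1;0 0 0 0 0 .08 1' |grep force; python3 d.py .584 -.1955 .2035 1.402; 
python3 - <<'E'
from h import *
p=cam("scene");crop(p,"s_f4",(216,160),35,13)
E
```

```text
ft_force: [-1.7, 1.0, 5.5]
ft_force: [-2.0, 1.1, 4.5]
ft_force: [-1.9, 0.4, 4.8]
t 18.02 pos [ 0.5758 -0.1952  0.1676] F [-1.85  0.44  4.79] w 0.0277
turn [0.01 0.05 0.02] shift [ 0.022  0.203 -0.897] q [-0.51  0.57  1.53 -0.    1.04 -0.34]
s_f4 origin 181 125 x 13
```

View pics/s_f4.png

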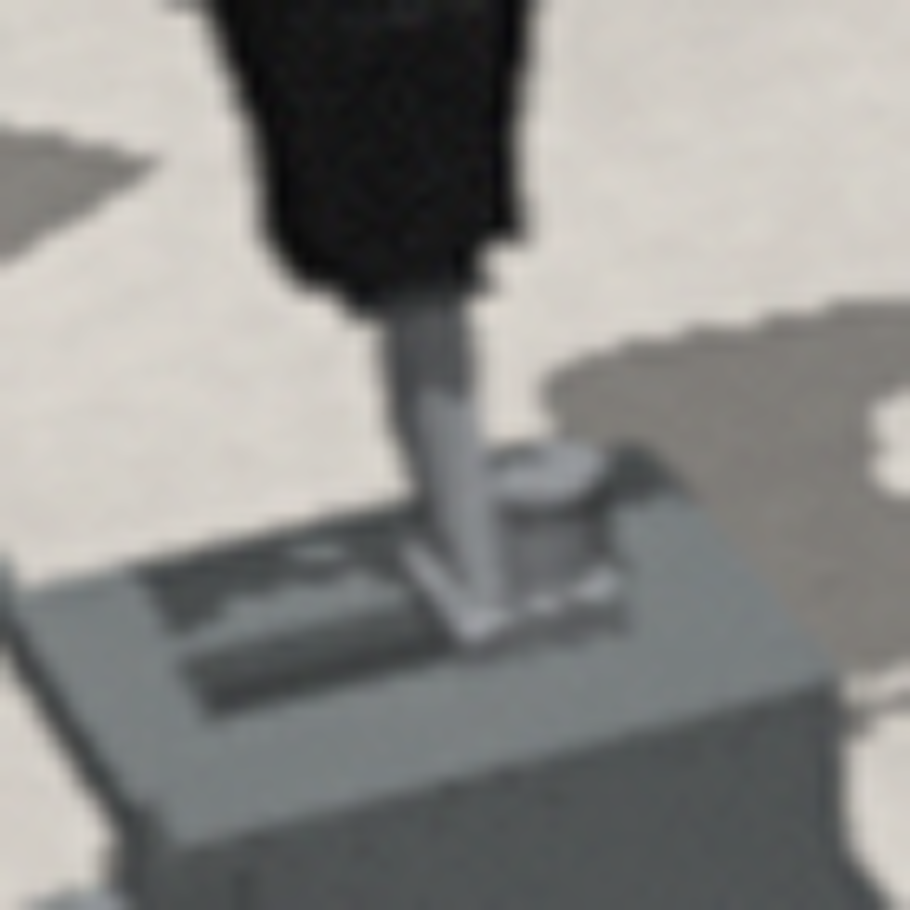

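The picture shows the blade between spigot and clip back (crop ~470,580), with the clip already pushed a few mm to +x and lying flat. Continue down.

```bash

python3 -m crank '0 0 0 .01 0 .1 1;0 0 0 .01 0 .1 1' |grep force;python3 -m crank '0 0 0 0 0 .1 1;0 0 0 0 0 .1 1' |grep force; python3 d.py .584 -.1955 .2035 1.402; 
python3 -m crank '0 0.02 0 .01 0 .1 1;0 0.02 0 .01 0 .1 1' |grep force;python3 d.py .584 -.1955 .2035 1.402;
```

```text
ft_force: [-1.1, 0.1, 3.9]
ft_force: [-2.2, 0.4, 5.9]
t 18.57 pos [ 0.5759 -0.1946  0.1511] F [-2.23  0.41  5.89] w 0.0276
turn [0.01 0.05 0.02] shift [ 0.006  0.204 -1.31 ] q [-0.51  0.59  1.55 -0.    1.   -0.34]
ft_force: [-2.7, -0.8, 3.1]
t 18.82 pos [ 0.5761 -0.1941  0.1427] F [-2.73 -0.79  3.13] w 0.0277
turn [0.01 0.02 0.03] shift [-0.005  0.203 -1.52 ] q [-0.51  0.6   1.55 -0.    0.99 -0.34]
```

```bash

python3 -m crank '0 0 0 0 0 .08 1;0 0 0 0 0 .08 1' |grep force;python3 d.py .584 -.1955 .2035 1.402
python3 -m crank '0 0 0 0 0 .04 1;0 0 0 0 0 0 1' |grep force;python3 d.py .584 -.1955 .2035 1.402
python3 - <<'E'
from h import *
p=cam("scene");crop(p,"s_f5",(216,160),35,13)
E
```

```text
ft_force: [-1.7, 0.5, 2.0]
t 19.07 pos [ 0.5761 -0.1939  0.1348] F [-1.69  0.49  2.04] w 0.0277
turn [0.01 0.01 0.02] shift [-0.008  0.202 -1.718] q [-0.51  0.61  1.56 -0.    0.97 -0.34]
ft_force: [-0.2, 0.6, -0.9]
t 19.32 pos [ 0.5762 -0.1937  0.132 ] F [-0.21  0.63 -0.9 ] w 0.0279
turn [0.   0.   0.02] shift [-0.012  0.201 -1.789] q [-0.51  0.62  1.56 -0.    0.97 -0.34]
s_f5 origin 181 125 x 13
```

View pics/s_f5.png

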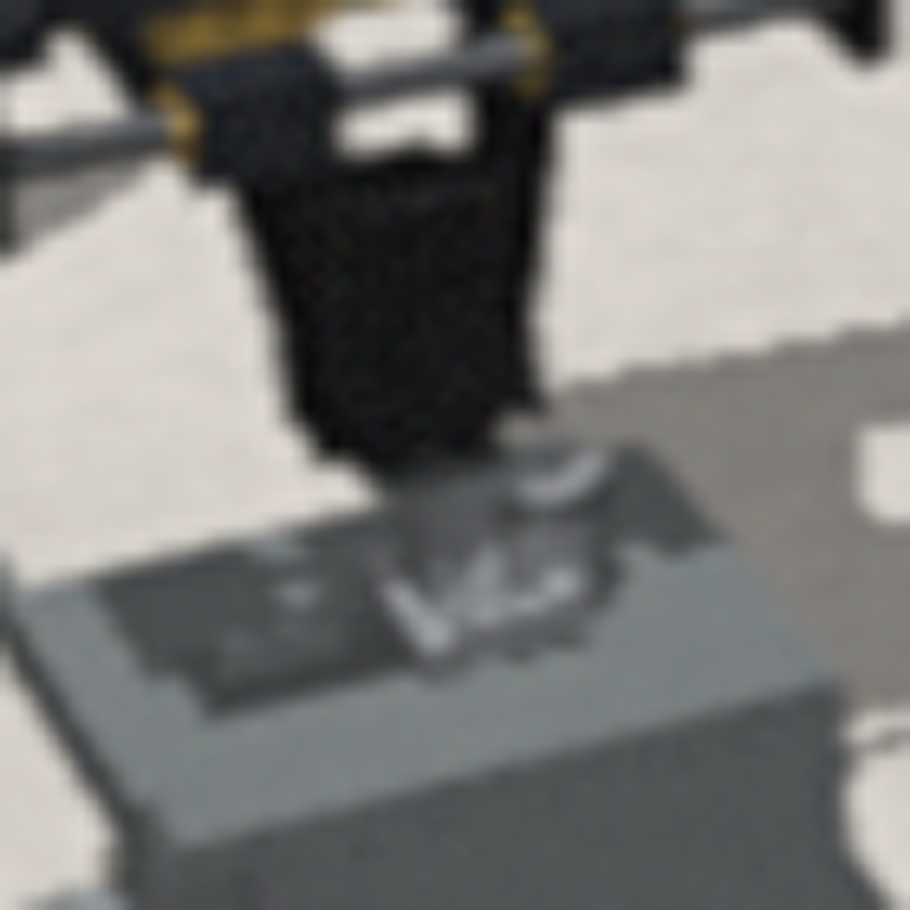

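The picture shows the clip at crop (430,620) clearly shifted to +x by the full blade thickness and the force has vanished: it has let go. Draw it along.

```bash

python3 -m crank '0 0 0 0 .08 0 1;0 0 0 0 0.08 0 1;0 0 0 0 0.08 0 1' |grep force;python3 d.py .584 -.1955 .132 1.402
python3 -m crank '0 0 0 -.01 .08 0 1;0 0 0 0 0.08 0 1;0 0 0 0 0.08 0 1' |grep force;python3 d.py .584 -.1955 .132 1.402
```

```text
ft_force: [-0.2, -1.0, -1.4]
t 19.75 pos [ 0.5867 -0.1954  0.1318] F [-0.19 -0.97 -1.43] w 0.0276
turn [0.02 0.   0.02] shift [-0.013 -0.066 -0.004] q [-0.5   0.63  1.53  0.    0.98 -0.34]
ft_force: [0.6, 1.0, -1.1]
t 20.12 pos [ 0.5973 -0.1978  0.132 ] F [ 0.57  0.96 -1.14] w 0.0277
turn [0.03 0.01 0.02] shift [ 0.    -0.338 -0.001] q [-0.5   0.64  1.5   0.    0.99 -0.33]
```

```bash

python3 -m crank '0 0 0 0 .06 0 1;0 0 0 0 0.05 0 1;0 0 0 0 0 0 1' |grep force;python3 d.py .584 -.1955 .132 1.402
python3 - <<'E'
from h import *
p=cam("scene");crop(p,"s_f6",(216,160),35,13)
E
```

```text
ft_force: [-0.2, 0.4, -0.9]
t 20.5 pos [ 0.6022 -0.1986  0.132 ] F [-0.2   0.44 -0.86] w 0.0275
turn [0.03 0.01 0.02] shift [-0.    -0.462 -0.002] q [-0.49  0.65  1.49  0.    1.   -0.33]
s_f6 origin 181 125 x 13
```

View pics/s_f6.png

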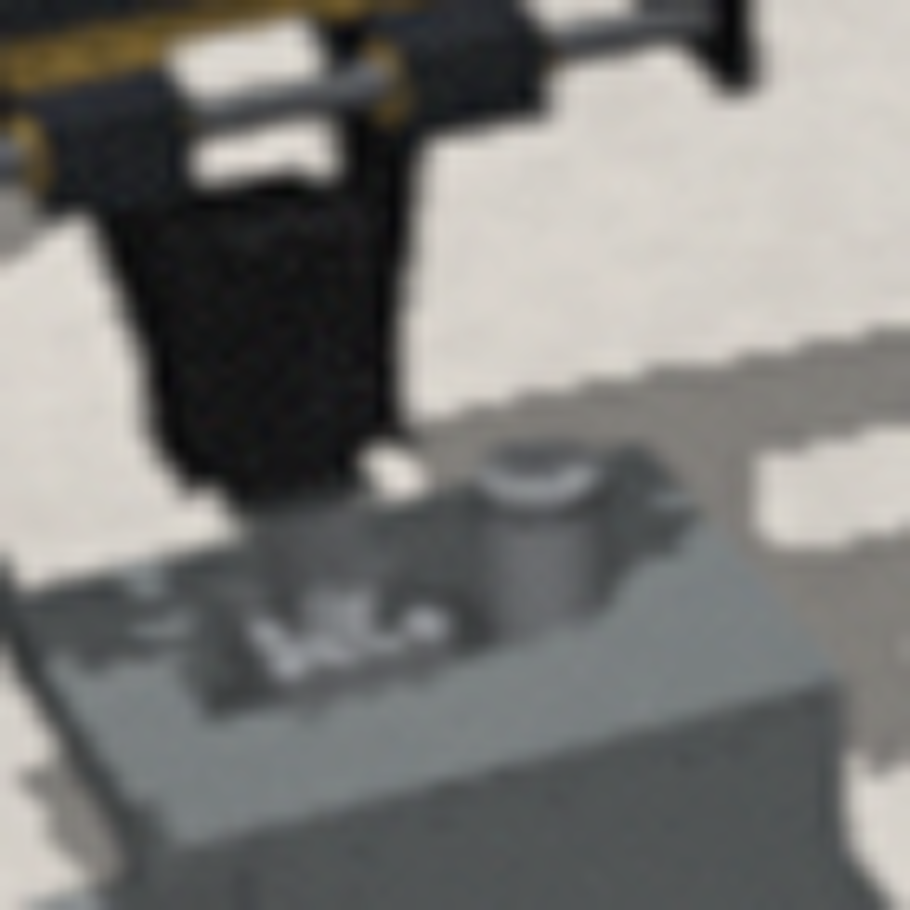

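The clip (crop 250–450, 580–690) lies flat wholly clear of the spigot (left edge at crop x≈490). Ease off 1 mm and lift straight out.

```bash

python3 -m crank '0 0 0 0 -.03 0 1;0 0 0 0 0 -.2 1;0 0 0 0 0 -.4 1' |grep force;python3 d.py .602 -.1986 .235 1.402
python3 -m crank '0 0 0 0 0 -.6 1;0 0 0 0 0 -.6 1;0 0 0 0 0 -.6 1;0 0 0 0 0 -.3 1;0 0 0 0 0 0 1' |grep force;python3 d.py .602 -.1986 .235 1.402
python3 - <<'E'
from h import *
p=cam("scene");crop(p,"s_f7",(216,160),35,13)
E
```

```text
ft_force: [-0.1, 0.4, -2.0]
t 20.93 pos [ 0.5995 -0.1977  0.1558] F [-0.1   0.38 -2.03] w 0.0281
turn [-0.01 -0.01  0.02] shift [-0.01   0.065 -1.979] q [-0.5   0.61  1.48  0.    1.05 -0.33]
ft_force: [0.3, -0.0, -2.1]
t 21.55 pos [ 0.6009 -0.1985  0.2494] F [ 0.35 -0.01 -2.08] w 0.0275
turn [0.09 0.02 0.02] shift [0.002 0.026 0.361] q [-0.5   0.51  1.39  0.    1.24 -0.33]
s_f7 origin 181 125 x 13
```

View pics/s_f7.png

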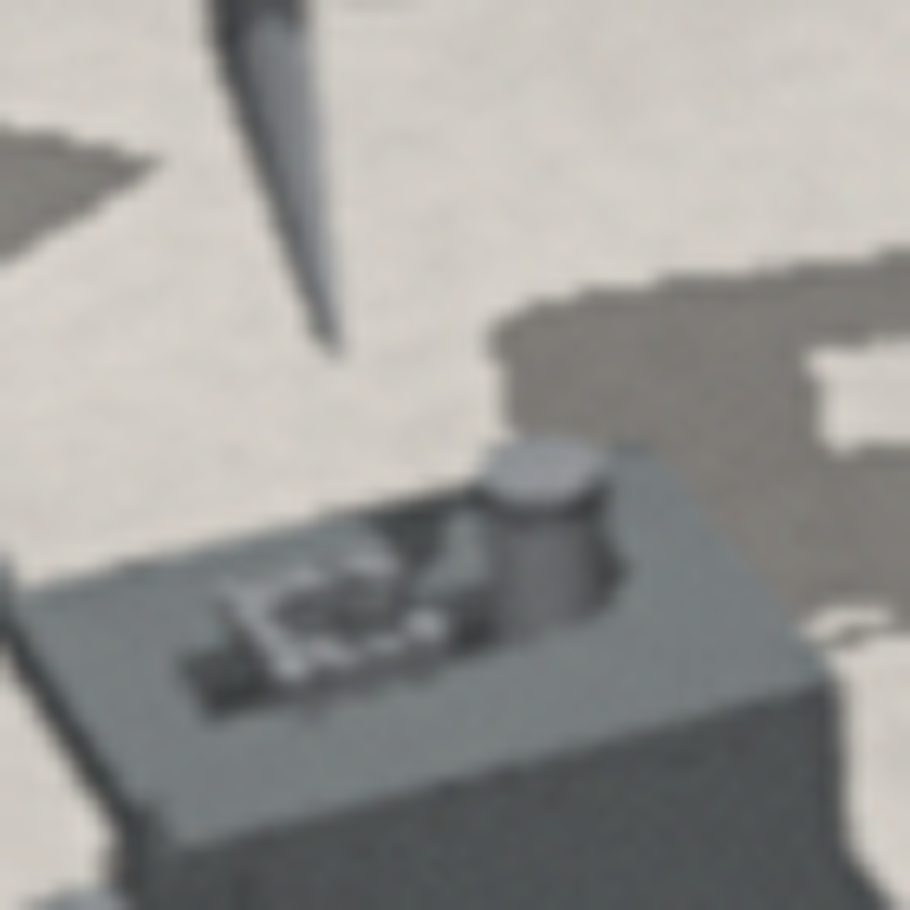

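The wedge is out; the clip lies flat on the ledge (crop 235–450, 545–690), clear of the spigot. Now carry the wedge back.

```bash

python3 -m crank '.1 0 -.5 .6 0 0 1; 0 0 -.7 1 0 0 1;0 0 -.7 1 0 0 1;0 0 -.7 1 0 0 1;0 0 -.7 1 0 0 1' |grep force
python3 d.py .5813 .1752 .235 1.752
python3 - <<'E'
from h import *
p=cam("scene");print(onz(p,(305.25,247.1),.1));print(proj(p,[.5813,.1752,.1]))
p=cam("top");crop(p,"t_r1",(200,200),40,10)
E
```

```text
ft_force: [-0.8, -0.2, -1.0]
t 22.23 pos [ 0.6068 -0.013   0.2419] F [-0.82 -0.2  -1.04] w 0.0279
turn [-0.15 -0.04 -0.67] shift [ 4.748 -0.053  0.189] q [-0.2   0.49  1.45 -0.    1.22 -0.33]
[0.58241778 0.17625023 0.1       ]
[[305.35387175 246.59383746]]
t_r1 origin 160 160 x 10
```

View pics/t_r1.png

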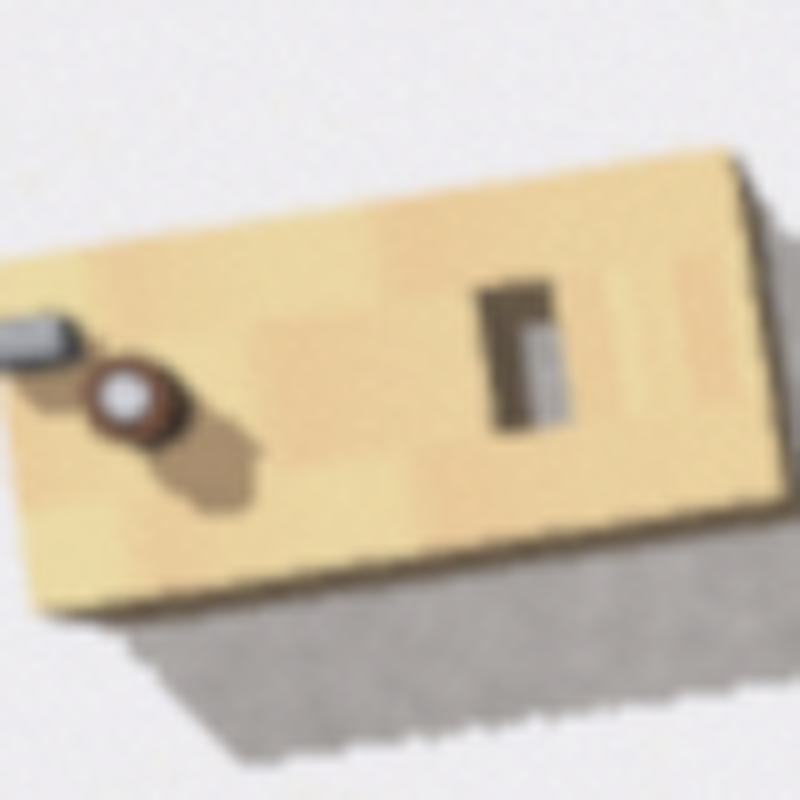

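```bash

python3 - <<'E'
from h import *
p=cam("top");print(onz(p,(160+52.5-.45,160+35.7-.45),.1));print(proj(p,[.5813,.1752,.1]))
P=[onz(p,(160+u/10-.45,160+v/10-.45),.1) for u,v in((0,262),(735,148),(785,497),(40,610))]
for a,b in((1,0),(2,3)): 
    d=P[b]-P[a];print(np.arctan2(-d[0],d[1]))
E
python3 -m crank '-.15 0 -.7 1 0 0 1; 0 0 0 1 0 0 1;0 0 0 1 0 0 1;0 0 0 .8 0 0 1;0 0 0 .4 0 0 1' |grep force
python3 -m crank '0 0 0 0 0 0 1;0 0 0 0 0 0 1' |grep force
python3 d.py .5813 .1752 .235 1.752
```

```text
[0.5805432  0.17446109 0.1       ]
[[211.7335181  194.90390717]]
0.18550500301470932
0.1812529338365949
ft_force: [-0.5, 0.4, -0.9]
ft_force: [0.6, 0.6, -1.6]
t 23.25 pos [0.579  0.1488 0.2378] F [ 0.56  0.56 -1.57] w 0.028
turn [-0.06  0.01 -0.05] shift [0.64  0.173 0.068] q [ 0.07  0.48  1.48 -0.    1.19 -0.11]
```

```bash

python3 -m crank '-.06 0 -.05 .6 .17 0 1; 0 0 0 0 0 0 1;0 0 0 0 0 0 1' |grep force
python3 d.py .5813 .1752 .212 1.752
```

```text
ft_force: [0.4, -0.1, -2.3]
t 23.62 pos [0.583  0.1693 0.2375] F [ 0.45 -0.14 -2.29] w 0.0277
turn [-0.01  0.04 -0.06] shift [ 0.156 -0.017  0.637] q [ 0.1   0.49  1.46 -0.    1.19 -0.07]
```

```bash

python3 -m crank '0 0.04 -.06 .16 -.015 .25 1; 0 0 0 0 0 .25 1;0 0 0 0 0 0 1;0 0 0 0 0 0 1' |grep force
python3 d.py .5813 .1752 .212 1.752
python3 - <<'E'
from h import *
p=cam("scene");crop(p,"s_r1",(310,235),40,12)
E
```

```text
ft_force: [0.4, 0.8, -0.7]
t 24.12 pos [0.581  0.1737 0.2153] F [ 0.4   0.83 -0.73] w 0.0274
turn [-0.03  0.   -0.02] shift [0.036 0.016 0.083] q [ 0.11  0.51  1.49 -0.    1.15 -0.07]
s_r1 origin 270 195 x 12
```

View pics/s_r1.png

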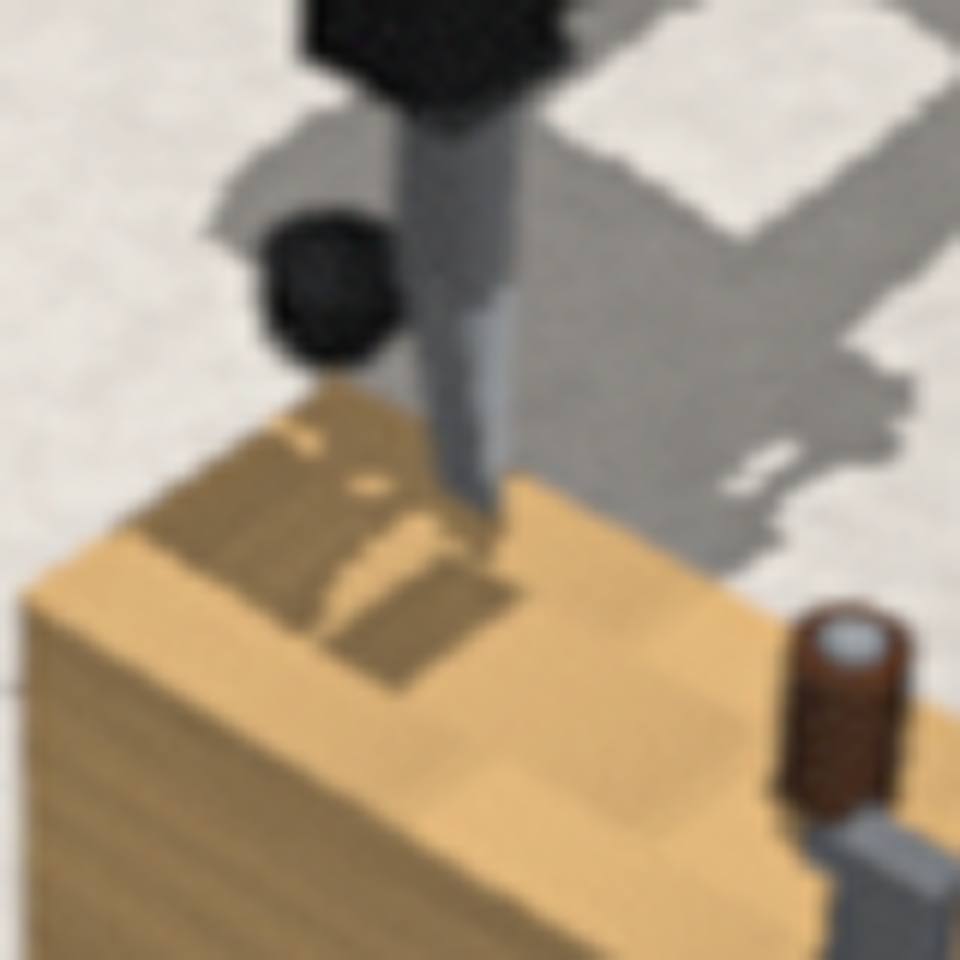

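The blade tip (crop 480,510) sits about 16 mm above the slot's rear part, in line with it. Lower.

```bash

python3 -m crank '-.03 0 -.02 .04 .016 .3 1; 0 0 0 0 0 .3 1;0 0 0 0 0 .3 1' |grep force
python3 d.py .5813 .1752 .112 1.752
python3 -m crank '0 0 0 0 0 .3 1; 0 0 0 0 0 .3 1;0 0 0 0 0 .2 1;0 0 0 0 0 0 1' |grep force
python3 d.py .5813 .1752 .112 1.752
```

```text
ft_force: [-0.7, -0.2, -1.5]
t 24.55 pos [0.582  0.1756 0.1782] F [-0.74 -0.22 -1.52] w 0.028
turn [0.03 0.   0.  ] shift [-0.007 -0.025  1.655] q [ 0.11  0.56  1.52 -0.    1.06 -0.07]
ft_force: [-0.5, 1.3, -2.0]
t 25.05 pos [0.5809 0.1755 0.1417] F [-0.51  1.27 -1.97] w 0.0279
turn [-0.01  0.    0.  ] shift [-0.009  0.01   0.742] q [ 0.11  0.6   1.55 -0.    0.99 -0.07]
```

```bash

python3 -m crank '0 0 0 0 0 .3 1; 0 0 0 0 0 .3 1;0 0 0 0 0 .1 1;0 0 0 0 0 0 1' |grep force
python3 d.py .5813 .1752 .1087 1.752
```

```text
ft_force: [0.4, -0.2, -0.8]
t 25.55 pos [0.5815 0.1755 0.1123] F [ 0.43 -0.22 -0.76] w 0.0277
turn [0. 0. 0.] shift [-0.007 -0.006  0.089] q [ 0.11  0.64  1.57 -0.    0.92 -0.07]
```

```bash

python3 -m crank '0 0 0 0 0 .06 1; 0 0 0 0 0 0 1' |grep force
python3 d.py .5813 .1752 .1087 1.752
python3 -m crank '0 0 0 0 0 .04 1; 0 0 0 0 0 0 1' |grep force
python3 d.py .5813 .1752 .1087 1.752
```

```text
ft_force: [0.9, -0.3, -2.1]
t 25.8 pos [0.5819 0.1755 0.1101] F [ 0.87 -0.27 -2.09] w 0.0277
turn [0.02 0.   0.  ] shift [-0.006 -0.016  0.036] q [ 0.11  0.65  1.57 -0.    0.92 -0.07]
ft_force: [0.1, -0.3, -1.2]
t 26.05 pos [0.5823 0.1756 0.1089] F [ 0.11 -0.26 -1.24] w 0.0277
turn [0.03 0.01 0.  ] shift [-0.006 -0.025  0.006] q [ 0.11  0.65  1.57 -0.    0.92 -0.07]
```

```bash

python3 -m crank '0 0 0 0 -.02 .04 1; 0 0 0 0 0 0 1' |grep force
python3 -m crank '0 0 0 0 0 .04 1' |grep force
python3 d.py .5813 .1752 .1087 1.752
```

```text
ft_force: [0.6, 0.1, -1.9]
ft_force: [-2.5, 0.5, 11.9]
t 26.43 pos [0.5827 0.1757 0.1086] F [-2.53  0.47 11.86] w 0.0276
turn [0.07 0.01 0.  ] shift [-0.005 -0.038 -0.003] q [ 0.11  0.65  1.58 -0.    0.91 -0.07]
```

```bash

python3 -m crank '-.05 0 0 0 0 -.01 1; 0 0 0 0 0 0 1' |grep force
python3 -m crank '0 0 0 0 0 0 -1; 0 0 0 0 0 0 -1;0 0 0 0 0 0 -1; 0 0 0 0 0 0 -1;0 0 0 0 0 0 -1'
python3 -m crank '0 0 0 0 0 0 -1;0 0 0 0 0 0 -1;0 0 0 0 0 0 -1'
python3 d.py .5813 .1752 .1087 1.752
python3 - <<'E'
from h import *
p=cam("scene");crop(p,"s_r2",(310,235),60,9)
E
```

```text
ft_force: [-0.8, -0.5, -1.3]
time: 27.3
position: [0.5828, 0.1756, 0.1086]
tool_rot: [0.64, 0.768, 0.004, 0.004]
ft_force: [0.1, 0.8, 0.2]
grip_width: 0.07
time: 27.68
position: [0.5828, 0.1756, 0.1086]
tool_rot: [0.64, 0.768, 0.004, 0.004]
ft_force: [-0.2, 0.6, -0.4]
grip_width: 0.0865
t 27.68 pos [0.5828 0.1756 0.1086] F [-0.21  0.57 -0.44] w 0.0865
turn [0.12 0.01 0.  ] shift [-0.004 -0.039 -0.003] q [ 0.11  0.65  1.58  0.    0.9  -0.07]
s_r2 origin 250 175 x 9
```

View pics/s_r2.png

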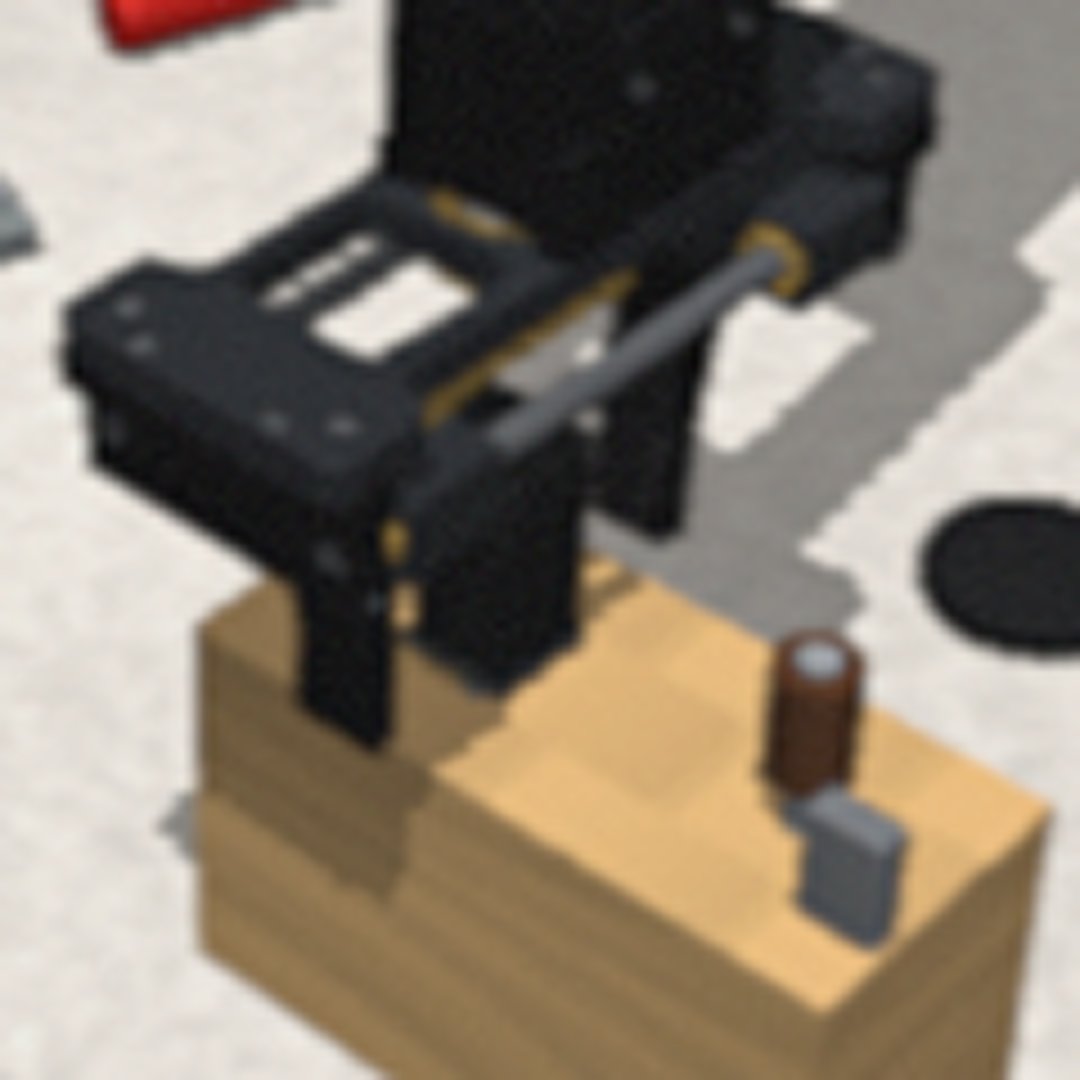

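The handle (crop 500,580) stands in its slot, fingers open and clear on both sides. Raise straight up, then move aside to look.

```bash

python3 -m crank '0.1 0 0 0 -0.03 -.3 -1; 0 0 0 0 0 -.6 -1;0 0 0 0 0 -.8 -1; 0 0 0 0 0 -.8 -1;0 0 0 0 0 -.6 -1'|grep force
python3 -m crank '0 0 0 0 0 -.3 -1;0 0 0 -1 -.3 0 -1;0 0 0 -1 -.5 0 -1;0 0 0 -1 -.5 0 -1;0 0 0 -.5 0 0 -1'
python3 -m crank '0 0 0 0 0 0 -1;0 0 0 0 0 0 -1'
python3 - <<'E'
from h import *
for n in("scene","top"):
    p=cam(n);cv2.imwrite(f"pics/{n}_end.png",p["img"][:,:,::-1])
    if n=="scene": crop(p,"s_e1",(318,240),60,7);crop(p,"s_e2",(216,175),40,9)
    else: crop(p,"t_e1",(376,205),48,8)
E
```

```text
ft_force: [0.5, -1.2, 0.4]
time: 28.98
position: [0.5546, 0.0265, 0.2536]
tool_rot: [0.638, 0.77, 0.001, 0.001]
ft_force: [0.7, 0.7, 1.1]
grip_width: 0.0873
time: 29.22
position: [0.5542, 0.0258, 0.2534]
tool_rot: [0.639, 0.769, 0.001, 0.001]
ft_force: [0.1, 0.5, -0.3]
grip_width: 0.0868
s_e1 origin 258 180 x 7
s_e2 origin 176 135 x 9
t_e1 origin 328 157 x 8
```

View pics/scene_end.png

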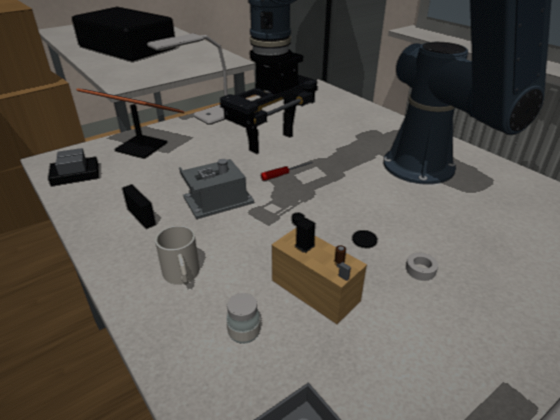

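View pics/top_end.png

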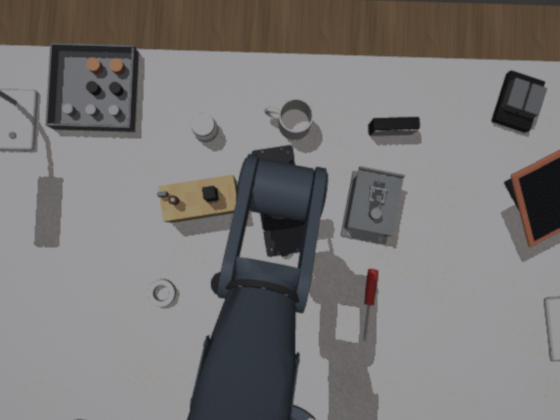

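View pics/s_e1.png

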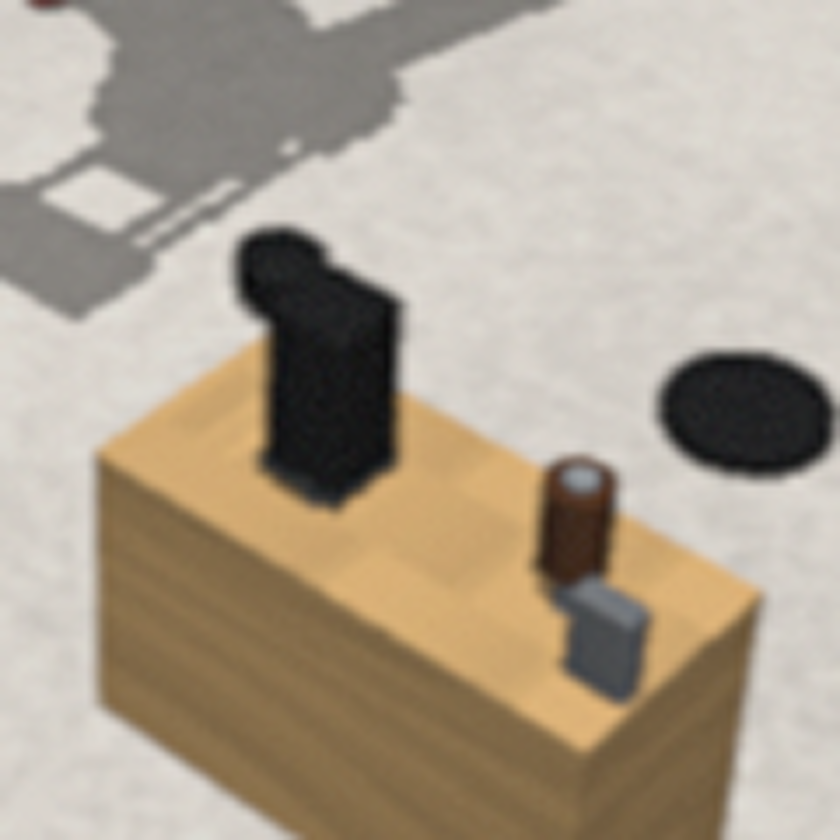

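View pics/s_e2.png

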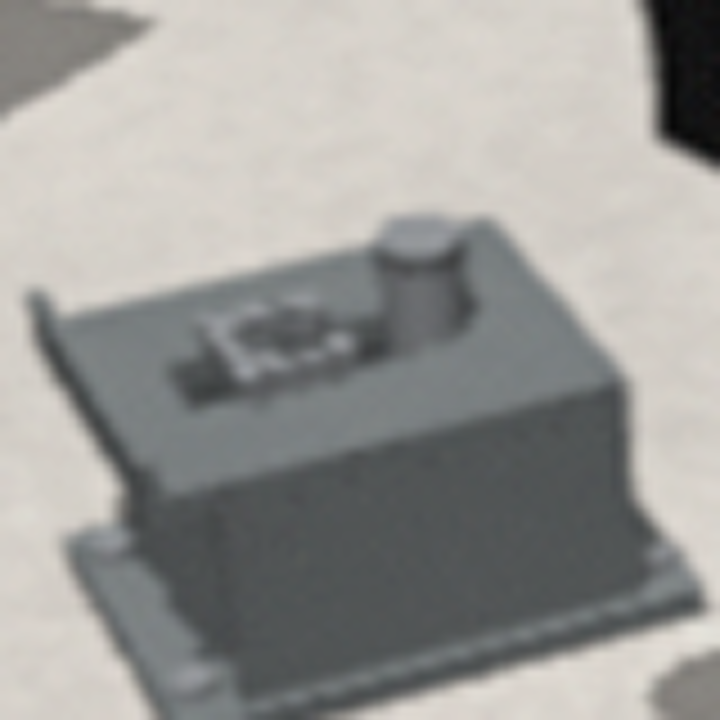

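View pics/t_e1.png

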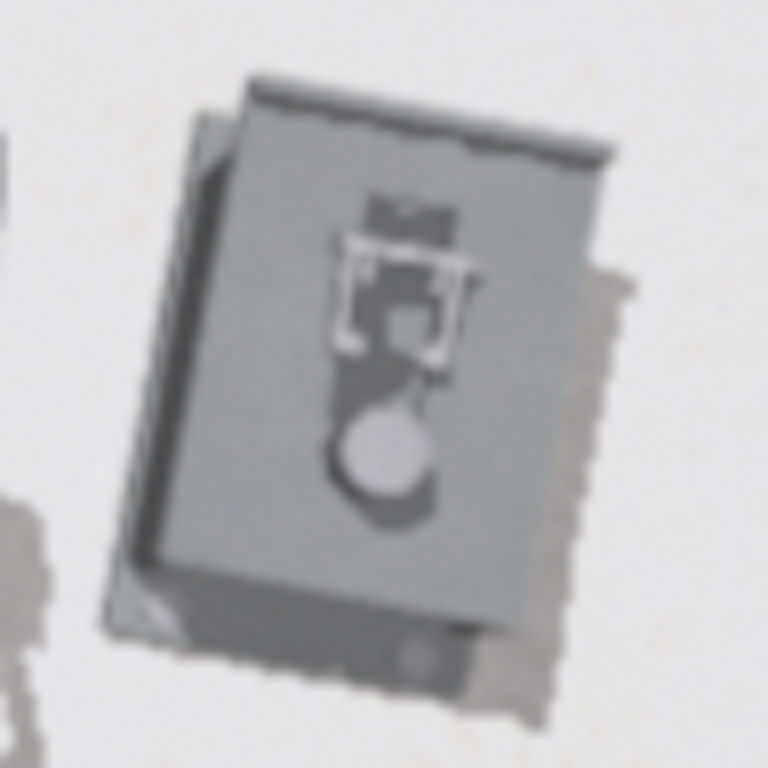

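Clip flat on the ledge (top crop 340–475, 235–365), with a clear gap to the spigot (387,452). The wedge stands in its slot and the bystanders are where they were. Handing in.

```bash
python3 -c "
from rig import robot
print(robot.hand_in())"
```

```text
the job is handed in; nothing more can be done
None
```

The spring clip is off the spigot and lies flat on the ledge, the wedge is back in its slot, and the job was handed in at about 29 s.

**What I did:**
- I took the wedge from the block and felt the spigot lightly. The blade's back read at most about 4.6 N, and a side touch to centre it about 3 N.
- I drove the blade down between the spigot and the clip's back. The upward force peaked at about 10 N read (about 11 N net), then fell to nothing when the clip let go.
- I drew the clip about 26 mm further along the ledge, lifted the blade out, and stood the wedge back in its slot. It seated at about 12 N.

**Last checks:**
- The final pictures from both cameras show the clip flat with a clear gap to the spigot, and the wedge upright in its slot.
- Both show the gripper open and touching nothing. The bystanders I can see are where they were; the arm partly hides the knob and lens cap from above, but the other camera shows both in place.

**Disagreements:** The camera put the blade's back about 1–2 mm further from the spigot than the touch did, and it suggested a sideways offset of about 1.4 mm that the side touch did not confirm. I went by the touches. No check failed.

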